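# Prop the drying-rack hood open and stack the trays in a zigzag

### The job

Lift the grey hood of the drying rack right up to its stop by its orange tongue, swing the red prop rod fully up, and bring the hood back down until its socket rests on the rod's tip and the rod holds it open. Then stack all the blue trays, upright, in one pile on the green mark, long sides pointing front to back (square to the hood's hinge), each tray shifted lengthways by about 20 mm from the one below, alternately to one side and back to the other so that every second tray lines up. Leave the spray bottles, scourer tin and soap dish where they are.

Things in the scene. Friction and masses are not known exactly. Their poses are not given: they have to be found in the camera images.
- hood_hinge (a point): Midpoint of the hood's hinge line at the back of the fixed drying rack, 100 mm above the shelf. Axes are the rack's (as for rack_spot, rod_pivot): x to the back, y to the left, z up.
- rack: The rack, origin on the shelf under the hinge line, axes as hood_hinge: white base plate 240 mm wide, x from -205 to +30 mm, 8 mm thick; four steel corner posts 12 to 14 mm thick at y = +-113 mm (front pair at x = -168 mm, 88 mm tall; back pair at x = +10 mm, 100 mm, carrying the hinge). Open on all sides; only the hood covers it.
- hood (a joint): Angle of the grey flat hood (180 mm deep, 214 mm wide, 8 mm thick, 0.8 kg) about the hinge, rad: 0 = shut and level, 1.65 = its stop, slightly past upright. Stays by itself only above about 1.48; lower than that it falls shut. Lifting it by the tongue takes about 4 N. It stands at 1.34 when it rests on the prop rod.
- hood_grip (a point): Grip point of the orange tongue in the middle of the hood's front edge: 14 mm wide (along y), 12 mm thick, standing 58 mm out from the hood's edge; the point is 220 mm from the hinge line and 40 mm from the hood's edge, 18 mm from the tongue's end. Free on both sides. Its axes turn with the hood (-x runs from the hinge out along the hood, y along the hinge).
- rod_pivot (a point): Pivot of the prop rod, on a small post at the rack's right front: 190 mm in front of the hinge line, 160 mm right (-y) of the rack's middle, 70 mm above the shelf; its axis is parallel to the hood's hinge. The post (10 mm thick) is on the rod's outer side, at the pivot only.
- rod (a joint): Angle of the red prop rod (10 mm thick, 215 mm from pivot to the middle of its 14 mm ball tip), rad: 0 = stowed level, pointing to the back; 0.798 = swung up against its stop, where the tip meets the hood's socket when the hood comes down to 1.34. A stiff pivot (about 1 N at the grip) holds it where it is left.
- rod_grip (a point): Point on the middle of the rod, 130 mm from its pivot. Free on both sides (the hood ends 53 mm inward) and below. Axes turn with the rod, x along it to the tip.
- rod_tip (a point): Centre of the rod's black ball tip (14 mm across).
- socket (a point): Where the centre of the ball tip sits when in the socket: the socket is a dark steel bracket on the right edge of the hood, 130 mm from the hinge line, with two 12 mm deep cheeks 25 mm apart on the hood's underside. The point is 11 mm under the hood's middle plane. The hood cannot sink further once the bracket bears on the tip.
- rack_spot (a point): Middle of the green mark (122 mm along x by 56 mm along y) on the top face of the rack's base plate, 8 mm above the shelf, 130 mm in front of the hinge line: the place for the stack.
- tray1_c (a point): Centre (half-way up) of one of four alike blue open-topped trays, 52 mm (its x) by 96 mm (its y) by 20 mm tall, walls and floor 3 mm, 70 g; it stands on the shelf at the start. Trays that are absent give None.
- tray1: The same tray, origin at the centre of its underside.
- tray2_c (a point): Centre (half-way up) of one of four alike blue open-topped trays, 52 mm (its x) by 96 mm (its y) by 20 mm tall, walls and floor 3 mm, 70 g; it stands on the shelf at the start. Trays that are absent give None.
- tray2: The same tray, origin at the centre of its underside.
- tray3_c (a point): Centre (half-way up) of one of four alike blue open-topped trays, 52 mm (its x) by 96 mm (its y) by 20 mm tall, walls and floor 3 mm, 70 g; it stands on the shelf at the start. Trays that are absent give None.
- tray3: The same tray, origin at the centre of its underside.
- tray4_c (a point): Centre (half-way up) of one of four alike blue open-topped trays, 52 mm (its x) by 96 mm (its y) by 20 mm tall, walls and floor 3 mm, 70 g; it stands on the shelf at the start. Trays that are absent give None.
- tray4: The same tray, origin at the centre of its underside.
- spray_a_c (a point): Centre of the amber trigger spray bottle, 70 mm across, about 195 mm tall, on the grey turntable (210 mm across, 24 mm tall). To be left alone.
- spray_b_c (a point): Centre of the white trigger spray bottle with a red trigger, 70 mm across, about 195 mm tall, on the turntable. To be left alone.
- tin_c (a point): Centre of the steel scourer tin, 86 mm across, 52 mm tall. To be left alone.
- soapdish_c (a point): Centre of the small white ceramic soap dish, 90 mm across, 22 mm tall. To be left alone.
Things that resemble listed ones, but are neither listed nor needed, are in the scene too. What is shaped like the tray2 but purple or turquoise is not meant. Leave any turquoise look-alike of the tray3 alone.

How it is judged:
By the outcome, as a careful person would: the job done as asked, in the order asked, and still so for the second after the job is handed in, with the robot touching nothing.
Of tray1, tray2, tray3, tray4 only 3 to 4 are there at a start; the rules pass over those that are not, and their reading is None.
At some moment in a run one of tray1, tray2, tray3, tray4 may be knocked a few centimetres aside while the robot is not near it.
It also fails if it takes over 210 s, if anything falls off the work surface, if the arm or the gripper's body presses on something with over 40 N, if the wrist force passes 120 N, or if a joint passes its speed limit or range.

### The arm

A 6-joint arm with a two-finger parallel gripper is mounted at the origin on the work surface. World frame = base frame: x ahead of the robot, y to its left, z up, the work surface at z = 0. Lengths are in m, angles in rad, forces in N, time in s.
With the tool pointing down it reaches from about 0.3 to 0.875 m from the base axis. Payload 6.4 kg.
Tool frame: the origin (TCP) lies midway between the tips of the shut fingers; the grasp point (between the pads) lies 19 mm behind it (ctrl.hold_point_z is the distance from the TCP to the grasp point, in m); z points along the fingers, y is the line along which they close (so a half turn about z gives the same grasp; the last joint's range is limited). The gripper opens to 85 mm and grips with 20 to 120 N. Pads are 22 mm wide; open, the fingers measure 114 mm over their backs; the gripper's body (76 mm by 85 mm) begins 54 mm behind the grasp point. The pads swing forward as they close: fully open they stand 13 mm farther back than shut.
Start: joints at [1.053, 0.181, 1.607, -0, 1.354, -0.206], TCP at [0.176, 0.547, 0.231] pointing down, gripper open.
Joint ranges: [-2.99, 2.99], [-0.89, 2.07], [0.3, 2.58], [-1.14, 4.28], [0, 2.63], [-3.12, 3.12]. Speed limits (rad/s): [2.57, 2.57, 3.01, 3.14, 3.14, 3.14].

### API

Orientations are given as a unit quaternion [w, x, y, z].
In Python, from bench import ctrl gives the robot as it stands.
- The arm moves only by the tool carry_out, never from a script. Its argument "plan" is text: rows parted by semicolons, each of 6 numbers parted by spaces: the shift along the tool's x, y, z as a fraction of full scale, then the turn, a rotation vector about the tool's x, y, z as a fraction of full scale. A call has exactly 8 rows; each row shifts and turns the commanded pose from where the row before left it, along the tool's axes as they then stand; what a row does not reach is not made up. Full scale, the value 1, is 40 mm for a shift and 0.1 rad for a turn. A row lasts 1/12 s, in which the tool goes at most 41.7 mm and 7.16 degrees, less where a joint would pass 70% of its speed; a pose out of reach is approached as far as the arm can. A call with a number of a shift or a turn outside -1 to 1 is refused whole. A call with a gripper value outside its range is refused whole. "claw" is the gripper's target within -1 to 1 (shut at 1, half-way at 0, fully open at -1), set as the call begins (left out, the last holds). The fingers move at their own pace and stop on an object; the grip force is fixed at half the most. Time passes only in rows, so rows that do not move let the fingers close, or fill a call up. It gives the time, the measured TCP pose, the force, the opening and the grip force at its end, in the units of the state.
- ctrl.get_obs(): the state, without advancing time (a new reading comes with each control period).
- ctrl.camera(name): name is "scene" or "top"; returns a dict with "pixels" (400x640x3 uint8, red, green, blue), "mtx" (3x3 intrinsics, pixels), "R" (3x3) and "t" (3): a world point X has camera coordinates R X + t. Camera axes: x right, y down, z forward; pixel columns grow to the right and rows downward; lengths in m; the calibration is good to about 2 mm. A picture is of the moment at which its call begins. There is no depth.
- ctrl.hand_in(): hands the job in; it is judged then, once.
The state is a dict: "time_s": time; "q": joint angles; "dq": joint speeds; "joint_efforts": joint torques, N m; "eef_pos": TCP position; "eef_rot": TCP orientation; "wrist_force": force on the tool from outside, world axes, zero at the start; "torque": the same for the moment, N m; "opening": opening from 0.0 (shut) to 1.0 (fully open); "grasp_force": force on a finger pad.
Only numpy, scipy, OpenCV 4.12 (cv2) and the standard library are available. Lean on these libraries where they do the work, as an engineer would, in place of code of your own. Each camera call takes 0.05 s, during which the arm holds its last target. There are 200 camera calls.

## Working session

There is one attempt and no reset: what is moved stays moved. The work goes in short steps, Python scripts to look and compute and a tool call to move; the robot and the scene stay as the last step left them, time stands still between calls to the robot, and variables do not carry over. Pictures are saved under pics/ and viewed, at most 14 in all, crops included, and the job is handed in when it is done.

Besides the shell and the picture viewer there is one more tool, called after "Emit:" by a JSON object that holds its "name" and its "arguments", one argument or row to a line. carry_out: Moves the arm, as the interface text tells. Shift numbers are shares of 40 mm and turn numbers shares of 0.1 rad, none past 1 either way. Its arguments: {"type":"object","properties":{"plan":{"type":"string"},"claw":{"type":"number"}},"required":["plan"]}

```bash
mkdir -p pics; python3 - <<'E'
from bench import ctrl
import cv2,numpy as np
for n in("scene","top"):
    c=ctrl.camera(n); cv2.imwrite(f"pics/{n}0.png",c["pixels"][:,:,::-1]); print(n,c["mtx"].round(1).tolist(),(-c["R"].T@c["t"]).round(3),c["R"].round(3).tolist())
o=ctrl.get_obs();print(o["time_s"],o["eef_pos"],o["eef_rot"],o["opening"],ctrl.hold_point_z)
E
```

```text
scene [[391.5, 0.0, 315.4], [0.0, 391.5, 202.5], [0.0, 0.0, 1.0]] [1.495 0.542 0.897] [[-0.464, 0.886, 0.013], [0.547, 0.298, -0.783], [-0.697, -0.356, -0.622]]
top [[516.1, 0.0, 322.8], [0.0, 516.1, 200.1], [0.0, 0.0, 1.0]] [0.297 0.081 1.784] [[0.025, -1.0, 0.004], [-0.988, -0.025, -0.154], [0.154, -0.001, -0.988]]
0.1 [0.17610168 0.54683741 0.23044944] [-2.93850116e-04  1.55247758e-01  9.87875223e-01 -7.69205685e-04] 1.0035752481489566 0.0187
```

View pics/scene0.png

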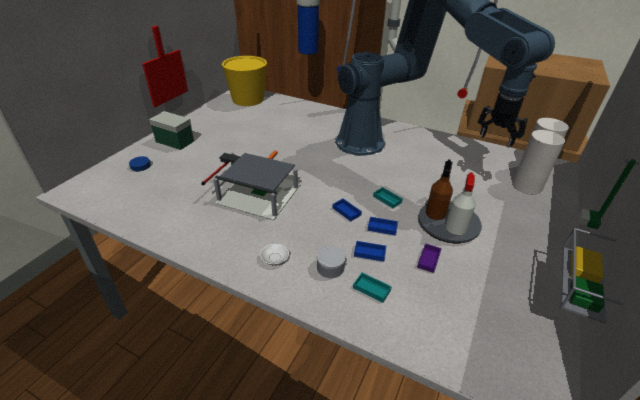

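View pics/top0.png

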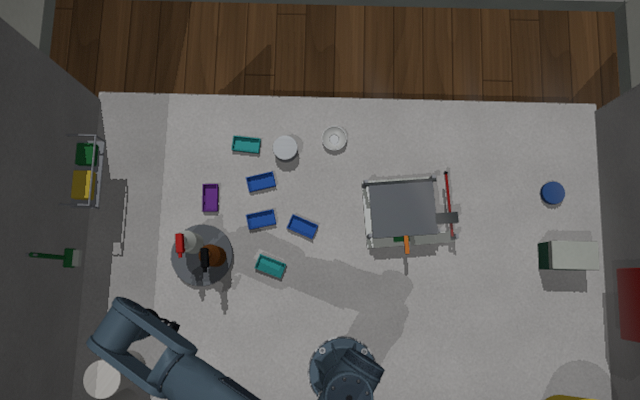

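The top view shows three blue trays at about (261,183), (261,220) and (303,227). The look-alikes are turquoise at (247,145) and (270,267), and purple at (210,198). The blue disc at (552,193) is round, so it is not a tray. The rack is at about (405,210), with the orange tongue at (407,244) and the red rod running from (452,238) to (447,172).

```bash
cat > h.py <<'E'
from bench import ctrl
import cv2,numpy as np
from scipy.spatial.transform import Rotation as Ro
def cam(n):
    c=ctrl.camera(n); c["hsv"]=cv2.cvtColor(c["pixels"],cv2.COLOR_RGB2HSV); return c
def ray(c,px,z):
    px=np.atleast_2d(px).astype(float); d=np.c_[px,np.ones(len(px))]@np.linalg.inv(c["mtx"]).T@c["R"]
    o=-c["R"].T@c["t"]; return o+d*((z-o[2])/d[:,2])[:,None]
def proj(c,X):
    p=(np.atleast_2d(X)@c["R"].T+c["t"])@c["mtx"].T; return p[:,:2]/p[:,2:]
def mask(c,lo,hi,box=None):
    m=cv2.inRange(c["hsv"],np.array(lo),np.array(hi))
    if box: k=np.zeros_like(m); k[box[1]:box[3],box[0]:box[2]]=1; m=m*k
    return m
def blobs(m,amin=30):
    return [k for k in cv2.findContours(m,cv2.RETR_EXTERNAL,cv2.CHAIN_APPROX_NONE)[0] if cv2.contourArea(k)>amin]
def rect(c,k,z):
    p=ray(c,k[:,0],z)[:,:2]; (ce,wh,a)=cv2.minAreaRect((p*1000).astype(np.float32)); b=cv2.boxPoints((ce,wh,a))
    e=max(b[1]-b[0],b[2]-b[1],key=np.linalg.norm); return np.array(ce)/1000,sorted(wh),np.arctan2(e[1],e[0])
def trays(c,z=.02):
    return [rect(c,k,z) for k in blobs(mask(c,(108,120,50),(125,255,255),(180,100,500,300)))]
def state():
    o=ctrl.get_obs(); R=Ro.from_quat(np.r_[o["eef_rot"][1:],o["eef_rot"][0]]); return np.array(o["eef_pos"]),R,o
def tell(goal,Rg):
    p,R,o=state(); rv=(R.inv()*Rg).as_rotvec()
    print("t",round(o["time_s"],2),"shift/40mm",(R.inv().apply(np.array(goal)-p)/.04).round(2),"turn/.1",(rv/.1).round(2))
E
python3 - <<'E'
from h import *
c=cam("top")
for t in trays(c): print("tray",t[0].round(4),np.round(t[1],1),round(t[2],3))
for n,lo,hi,z in(("red",(0,150,60),(5,255,255),.07),("red2",(173,150,60),(180,255,255),.07),("orange",(8,150,80),(22,255,255),.1),("green",(45,80,20),(90,255,255),.008)):
    for k in blobs(mask(c,lo,hi,(340,150,480,280)),8): r=rect(c,k,z); print(n,k[:,0].min(0),k[:,0].max(0),r[0].round(4),np.round(r[1],1),round(r[2],3))
cv2.imwrite("pics/crop1.png",cv2.resize(c["pixels"][150:280,200:480,::-1],None,fx=2.8,fy=2.8,interpolation=2))
E
```

```text
tray [0.4799 0.149 ] [50.6 94.5] 1.182
tray [0.501  0.2913] [51.7 94.8] -1.33
tray [0.6327 0.2974] [52.5 93.9] -1.31
red [445 174] [450 211] [ 0.6015 -0.34  ] [  5.7 127.1] 0.091
orange [404 236] [408 253] [ 0.4203 -0.1951] [13.1 55.5] 0.0
green [394 236] [403 241] [ 0.4466 -0.1833] [14.5 31.3] -1.422
```

View pics/crop1.png

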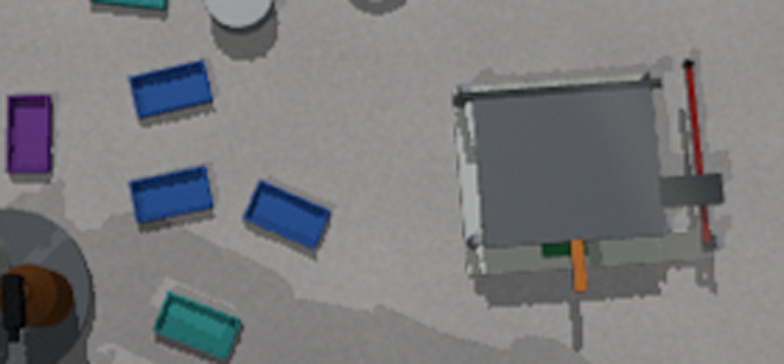

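The crop shows three plain blue trays at pixel (261,182), (261,219) and (302,226). The turquoise one (270,267) and the purple one (210,198) are not meant, so I leave them. The rack is turned slightly. The rod tip is at (446,172), its pivot at (453,236) and the end of the tongue at (407,254).

```bash
cat >> h.py <<'E'
import os
if os.path.exists("rack.npy"):
    gx,gy,gth=np.load("rack.npy"); RK=Ro.from_euler("z",gth)
    def W(x,y,z): return RK.apply([x,y,0])+[gx,gy,z]
    def down(yaw,tilt=0): # tool z down, tool x along heading yaw (world)
        return Ro.from_euler("z",yaw)*Ro.from_euler("x",np.pi)*Ro.from_euler("y",tilt)
E
python3 - <<'E'
from h import *
c=cam("top")
L=np.array([[10,113,100],[10,-113,100],[-168,113,88],[25,-160,70],[-190,-160,70],[-238,0,100]])/1000
P=[(365.2,184),(434,179.3),(369,236.5),(445.8,172.6),(453.4,236.2),(407.1,254)]
Q=np.array([ray(c,p,l[2])[0] for p,l in zip(P,L)])[:,:2]; A=L[:,:2]
a=A-A.mean(0);q=Q-Q.mean(0); th=np.arctan2((a[:,0]*q[:,1]-a[:,1]*q[:,0]).sum(),(a*q).sum())
R=np.array([[np.cos(th),-np.sin(th)],[np.sin(th),np.cos(th)]]); t=Q.mean(0)-R@A.mean(0)
print(th,t,((Q-A@R.T-t)*1000).round(1).tolist()); np.save("rack.npy",[*t,th])
p,Ri,o=state(); print(Ri.as_matrix().round(3).tolist())
E
python3 - <<'E'
from h import *
print("grip",W(-.22,0,.1),"spot",W(-.13,0,0),"rodgrip",W(-.06,-.16,.07), "hinge",W(0,0,.1))
E
```

```text
0.10649098129070296 [ 0.62330216 -0.17501646] [[-3.8, 2.0], [-6.1, -1.9], [0.1, 5.3], [4.3, -3.6], [2.6, -3.5], [2.8, 1.7]]
[[-0.952, 0.307, -0.001], [0.307, 0.952, -0.001], [0.0, -0.001, -1.0]]
grip [ 0.40454842 -0.19840022  0.1       ] spot [ 0.49403858 -0.18883414  0.        ] rodgrip [ 0.58064842 -0.34048748  0.07      ] hinge [ 0.62330216 -0.17501646  0.1       ]
```

```bash
python3 - <<'E'
from h import *
p,R,o=state()
g=np.array([.30,.10,.33]); tell(g,R)
# then yaw to heading gth, then shift
R1=down(gth); print("turn",((R.inv()*R1).as_rotvec()/.1).round(2))
R2=down(gth,np.radians(50)); print("tilt",((R1.inv()*R2).as_rotvec()/.1).round(2))
pre=W(-.228,0,.1)+R2.apply([0,0,.0187-.10]); print("pre",pre, "in R1",(R1.inv().apply(pre-g)/.04).round(2),"in R2",(R2.inv().apply(pre-g)/.04).round(2))
E
```

```text
t 0.2 shift/40mm [-6.37 -9.69 -2.47] turn/.1 [0. 0. 0.]
turn [-1.000e-02  1.000e-02  2.723e+01]
tilt [0.   8.73 0.  ]
pre [ 0.33466712 -0.20587021  0.15225863] in R1 [0.05 7.7  4.44] in R2 [-3.37  7.7   2.89]
```

Emit:
{"name": "carry_out", "arguments": {
  "plan": "-.4 -.6 -.155 0 0 0;-.4 -.6 -.155 0 0 0;-.4 -.6 -.155 0 0 0;-.4 -.6 -.155 0 0 0;-.4 -.6 -.155 0 0 0;-.4 -.6 -.155 0 0 0;-.4 -.6 -.155 0 0 0;-.4 -.6 -.155 0 0 0",
  "claw": -1
}}

```text
time_s: 0.87
eef_pos: [0.2392, 0.3239, 0.281]
eef_rot: [0.0, 0.155, 0.988, -0.0]
wrist_force: [1.0, 0.4, 0.5]
opening: 0.998
grasp_force: 0.0
```

Emit:
{"name": "carry_out", "arguments": {
  "plan": "-.4 -.6 -.155 0 0 0;-.4 -.6 -.155 0 0 0;-.4 -.6 -.155 0 0 0;-.4 -.6 -.155 0 0 0;-.4 -.6 -.155 0 0 0;-.4 -.6 -.155 0 0 0;-.4 -.6 -.155 0 0 0;-.4 -.6 -.155 0 0 0"
}}

```text
time_s: 1.53
eef_pos: [0.3021, 0.102, 0.3308]
eef_rot: [0.0, 0.155, 0.988, 0.0]
wrist_force: [1.9, 0.5, 1.0]
opening: 1.0
grasp_force: 0.0
```

Emit:
{"name": "carry_out", "arguments": {
  "plan": "0 0 0 0 0 .85;0 0 0 0 0 .85;0 0 0 0 0 .85;0 0 0 0 0 .85;0 0 0 0 0 .85;0 0 0 0 0 .85;0 0 0 0 0 .85;0 0 0 0 0 .85"
}}

```text
time_s: 2.2
eef_pos: [0.3021, 0.1033, 0.3304]
eef_rot: [-0.0, 0.478, 0.879, 0.0]
wrist_force: [-0.7, -0.3, -0.2]
opening: 0.996
grasp_force: 0.0
```

Emit:
{"name": "carry_out", "arguments": {
  "plan": "0 0 0 0 0 .85;0 0 0 0 0 .85;0 0 0 0 0 .85;0 0 0 0 0 .85;0 0 0 0 0 .85;0 0 0 0 0 .85;0 0 0 0 0 .85;0 0 0 0 0 .85"
}}

```text
time_s: 2.87
eef_pos: [0.3021, 0.1033, 0.3304]
eef_rot: [0.0, 0.743, 0.669, -0.0]
wrist_force: [0.5, 0.0, 0.5]
opening: 0.997
grasp_force: 0.0
```

Emit:
{"name": "carry_out", "arguments": {
  "plan": "0 0 0 0 0 .85;0 0 0 0 0 .85;0 0 0 0 0 .85;0 0 0 0 0 .85;0 0 0 0 0 .85;0 0 0 0 0 .85;0 0 0 0 0 .85;0 0 0 0 0 .85"
}}

```text
time_s: 3.53
eef_pos: [0.3021, 0.1033, 0.3304]
eef_rot: [-0.0, 0.924, 0.383, 0.0]
wrist_force: [0.5, 0.6, -0.0]
opening: 1.002
grasp_force: 0.0
```

Emit:
{"name": "carry_out", "arguments": {
  "plan": "0 0 0 0 0 .85;0 0 0 0 0 .85;0 0 0 0 0 .85;0 0 0 0 0 .85;0 0 0 0 0 .85;0 0 0 0 0 .85;0 0 0 0 0 .85;0 0 0 0 0 .85"
}}

```text
time_s: 4.2
eef_pos: [0.3021, 0.1033, 0.3304]
eef_rot: [-0.0, 0.999, 0.053, -0.0]
wrist_force: [-0.1, -0.4, -1.2]
opening: 1.001
grasp_force: 0.0
```

Emit:
{"name": "carry_out", "arguments": {
  "plan": "0 .48 0 0 0 0;0 .48 0 0 0 0;0 .48 0 0 0 0;0 .48 0 0 0 0;0 .48 0 0 0 0;0 .48 0 0 0 0;0 .48 0 0 0 0;0 .48 0 0 0 0"
}}

```text
time_s: 4.87
eef_pos: [0.3189, -0.0503, 0.3305]
eef_rot: [0.0, 0.998, 0.055, 0.0]
wrist_force: [0.1, -0.0, 0.3]
opening: 1.001
grasp_force: 0.0
```

Emit:
{"name": "carry_out", "arguments": {
  "plan": "0 .48 0 0 0 0;0 .48 0 0 0 0;0 .48 0 0 0 0;0 .48 0 0 0 0;0 .48 0 0 0 0;0 .48 0 0 0 0;0 .48 0 0 0 0;0 .48 0 0 0 0"
}}

```text
time_s: 5.53
eef_pos: [0.3358, -0.203, 0.3304]
eef_rot: [-0.0, 0.998, 0.055, -0.0]
wrist_force: [0.2, -0.2, 0.2]
opening: 1.001
grasp_force: 0.0
```

Emit:
{"name": "carry_out", "arguments": {
  "plan": "0 0 0 0 .545 0;0 0 0 0 .545 0;0 0 0 0 .545 0;0 0 0 0 .545 0;0 0 0 0 .545 0;0 0 0 0 .545 0;0 0 0 0 .545 0;0 0 0 0 .545 0"
}}

```text
time_s: 6.2
eef_pos: [0.3359, -0.202, 0.3306]
eef_rot: [-0.011, 0.975, 0.054, 0.217]
wrist_force: [0.3, 0.3, -0.0]
opening: 1.0
grasp_force: 0.0
```

Emit:
{"name": "carry_out", "arguments": {
  "plan": "0 0 0 0 .545 0;0 0 0 0 .545 0;0 0 0 0 .545 0;0 0 0 0 .545 0;0 0 0 0 .545 0;0 0 0 0 .545 0;0 0 0 0 .545 0;0 0 0 0 .545 0"
}}

```text
time_s: 6.87
eef_pos: [0.3358, -0.2021, 0.3306]
eef_rot: [-0.023, 0.905, 0.05, 0.423]
wrist_force: [-0.1, -0.4, -0.3]
opening: 1.001
grasp_force: 0.0
```

```bash
python3 - <<'E'
from h import *
R2=down(gth,np.radians(50)); tell(W(-.228,0,.1)+R2.apply([0,0,.0187-.10]),R2)
p,R,o=state(); print(p,np.round(o["q"],2))
c=cam("top"); k=max(blobs(mask(c,(8,150,80),(22,255,255),(340,150,480,280)),5),key=cv2.contourArea); r=rect(c,k,.106); print(k[:,0].min(0),k[:,0].max(0),r)
print("pred",proj(c,[W(-.18,0,.106),W(-.238,0,.106)]).round(1).tolist())
cv2.imwrite("pics/c2.png",cv2.resize(c["pixels"][150:280,340:480,::-1],None,fx=4,fy=4,interpolation=2))
E
```

```text
t 6.87 shift/40mm [-3.44  0.08  2.83] turn/.1 [-0.01 -0.02  0.03]
[ 0.33582508 -0.20213388  0.33057075] [-1.68 -0.74  2.34  0.86  1.72 -0.17]
[404 236] [409 253] (array([ 0.41994543, -0.19524011]), [14.303813934326172, 55.58653259277344], np.float32(0.06587564))
pred [[406.0, 237.0], [407.9, 254.8]]
```

View pics/c2.png

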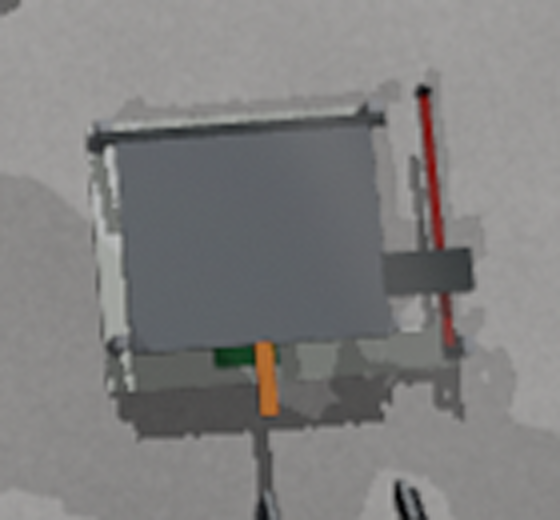

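The crop shows the hood shut. The tongue runs from (405.8,235.8) to (407.5,253.8), about 1 px further back than predicted, so I shift the rack model by 3 mm. The open fingers are in front of the tongue.

Emit:
{"name": "carry_out", "arguments": {
  "plan": "-.21 0 .177 0 0 0;-.21 0 .177 0 0 0;-.21 0 .177 0 0 0;-.21 0 .177 0 0 0;-.21 0 .177 0 0 0;-.21 0 .177 0 0 0;-.21 0 .177 0 0 0;-.21 0 .177 0 0 0"
}}

```text
time_s: 7.58
eef_pos: [0.3361, -0.2018, 0.2414]
eef_rot: [-0.023, 0.905, 0.05, 0.422]
wrist_force: [-0.2, 0.4, 0.8]
opening: 1.001
grasp_force: 0.0
```

Emit:
{"name": "carry_out", "arguments": {
  "plan": "-.21 0 .177 0 0 0;-.21 0 .177 0 0 0;-.21 0 .177 0 0 0;-.21 0 .177 0 0 0;-.21 0 .177 0 0 0;-.21 0 .177 0 0 0;-.21 0 .177 0 0 0;-.21 0 .177 0 0 0"
}}

```text
time_s: 8.25
eef_pos: [0.3361, -0.2017, 0.1536]
eef_rot: [-0.023, 0.905, 0.05, 0.421]
wrist_force: [0.3, -0.0, -0.6]
opening: 1.001
grasp_force: 0.0
```

```bash
python3 - <<'E'
import numpy as np
r=np.load("rack.npy"); r[0]+=.003; np.save("rack.npy",r)
E
python3 - <<'E'
from h import *
R2=down(gth,np.radians(50)); tell(W(-.222,0,.1)+R2.apply([0,0,.0187]),R2)
p,R,o=state(); print(p,np.round(o["q"],2))
c=cam("scene"); cv2.imwrite("pics/s3.png",cv2.resize(c["pixels"][100:240,180:420,::-1],None,fx=3,fy=3,interpolation=2))
E
```

```text
t 8.25 shift/40mm [0.09 0.12 2.66] turn/.1 [-0.03  0.01  0.02]
[ 0.33614978 -0.20172239  0.15357644] [-1.68 -0.37  2.54  0.88  1.34 -0.6 ]
```

View pics/s3.png

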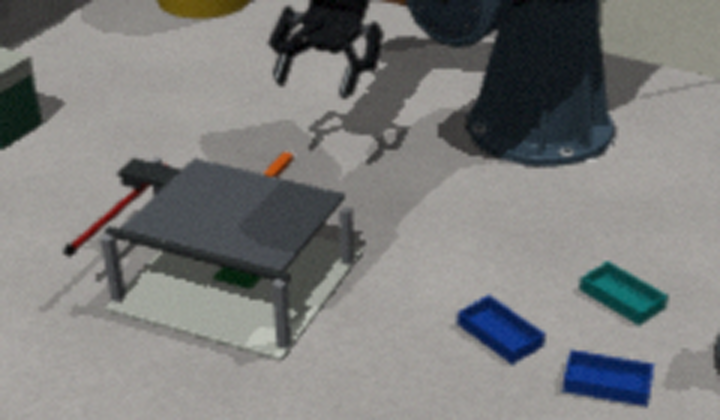

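The gripper straddles the line of the tongue, which is at crop (283,163). The fingers are behind and above it, so I advance and close.

Emit:
{"name": "carry_out", "arguments": {
  "plan": ".01 .015 .33 0 0 0;.01 .015 .33 0 0 0;.01 .015 .33 0 0 0;.01 .015 .33 0 0 0;.01 .015 .33 0 0 0;.01 .015 .33 0 0 0;.01 .015 .33 0 0 0;.01 .015 .33 0 0 0"
}}

```text
time_s: 8.97
eef_pos: [0.4196, -0.1975, 0.0886]
eef_rot: [-0.023, 0.905, 0.05, 0.421]
wrist_force: [0.1, -1.1, -0.1]
opening: 1.001
grasp_force: 0.0
```

Emit:
{"name": "carry_out", "arguments": {
  "plan": "0 0 0 0 0 0;0 0 0 0 0 0;0 0 0 0 0 0;0 0 0 0 0 0;0 0 0 0 0 0;0 0 0 0 0 0;0 0 0 0 0 0;0 0 0 0 0 0",
  "claw": 1
}}

```text
time_s: 9.63
eef_pos: [0.4187, -0.1961, 0.0895]
eef_rot: [-0.025, 0.905, 0.05, 0.422]
wrist_force: [-18.1, 8.1, 16.3]
opening: 0.15
grasp_force: 58.3
```

```bash
python3 - <<'E'
from h import *
p,R,o=state(); print(p,o["opening"],o["grasp_force"],o["wrist_force"],np.round(o["q"],2))
g=R.apply([0,0,-.0187])+p; L=RK.inv().apply(g-W(0,0,.1)); print("grasp in hinge",L)
# per-row twist for .05 rad about hinge axis; axis sign: tongue goes -x -> +z
d=.05; Rn=Ro.from_rotvec(RK.apply([0,d,0])); h=W(0,0,.1); 
pn=h+Rn.apply(p-h); print("per .05rad",(R.inv().apply(pn-p)/.04).round(3),((R.inv()*Rn*R).as_rotvec()/.1).round(3), "dz",pn-p)
E
```

```text
[ 0.41871359 -0.1961359   0.08950796] 0.1503551662229974 58.2882034778595 [-18.09359583   8.13029924  16.33801992] [-1.33  0.02  2.46  1.17  0.97 -0.73]
grasp in hinge [-0.22298821  0.00096725  0.0015208 ]
per .05rad [ 0.196 -0.001 -0.173] [ 0.001 -0.5    0.003] dz [-2.62122572e-04 -2.80196876e-05  1.04416358e-02]
```

Emit:
{"name": "carry_out", "arguments": {
  "plan": ".196 0 -.173 0 -.5 0;.196 0 -.173 0 -.5 0;.196 0 -.173 0 -.5 0;.196 0 -.173 0 -.5 0;.196 0 -.173 0 -.5 0;.196 0 -.173 0 -.5 0;.196 0 -.173 0 -.5 0;.196 0 -.173 0 -.5 0"
}}

```text
time_s: 10.3
eef_pos: [0.4306, -0.1951, 0.1713]
eef_rot: [-0.014, 0.971, 0.053, 0.232]
wrist_force: [2.3, 5.7, -4.6]
opening: 0.15
grasp_force: 60.7
```

```bash
cat > hood.py <<'E'
from h import *
p,R,o=state(); print(o["opening"],round(o["grasp_force"],1),np.round(o["wrist_force"],1),np.round(o["q"],2))
g=R.apply([0,0,-.0187])+p; L=RK.inv().apply(g-W(0,0,.1)); a=np.arctan2(L[2],-L[0]); print("grasp in hinge",L,"r",np.hypot(L[0],L[2]),"angle",a)
z=RK.inv().apply(R.apply([0,0,1])); print("tool tilt fwd",np.arctan2(z[0],-z[2]),"y",z[1])
E
python3 hood.py
```

```text
0.15010965554415742 60.7 [ 2.3  5.7 -4.6] [-0.97 -0.23  2.21  0.5   0.99  0.25]
grasp in hinge [-0.2052166   0.00083026  0.08802786] r 0.22329970159997714 angle 0.40521238962470973
tool tilt fwd 0.468557742355852 y 0.002941458003304034
```

Excellent, low force. I continue the arc.

Emit:
{"name": "carry_out", "arguments": {
  "plan": ".196 0 -.173 0 -.5 0;.196 0 -.173 0 -.5 0;.196 0 -.173 0 -.5 0;.196 0 -.173 0 -.5 0;.196 0 -.173 0 -.5 0;.196 0 -.173 0 -.5 0;.196 0 -.173 0 -.5 0;.196 0 -.173 0 -.5 0"
}}

```text
time_s: 10.97
eef_pos: [0.4737, -0.1909, 0.243]
eef_rot: [-0.002, 0.998, 0.054, 0.034]
wrist_force: [-4.5, 3.7, 2.5]
opening: 0.151
grasp_force: 61.5
```

Emit:
{"name": "carry_out", "arguments": {
  "plan": ".196 0 -.173 0 -.5 0;.196 0 -.173 0 -.5 0;.196 0 -.173 0 -.5 0;.196 0 -.173 0 -.5 0;.196 0 -.173 0 -.5 0;.196 0 -.173 0 -.5 0;.196 0 -.173 0 -.5 0;.196 0 -.173 0 -.5 0"
}}

```text
time_s: 11.63
eef_pos: [0.5418, -0.1844, 0.2924]
eef_rot: [0.009, 0.985, 0.053, -0.164]
wrist_force: [-2.5, -0.6, 4.0]
opening: 0.149
grasp_force: 61.6
```

```bash
python3 hood.py
```

```text
0.14923295969987935 61.6 [-2.5 -0.6  4. ] [-0.44  0.35  1.3  -0.17  1.76  1.01]
grasp in hinge [-0.07892218 -0.00033779  0.21011606] r 0.22444926185969286 angle 1.2114889495697623
tool tilt fwd -0.3299665529312458 y -0.001199624494258896
```

Emit:
{"name": "carry_out", "arguments": {
  "plan": ".196 0 -.173 0 -.5 0;.196 0 -.173 0 -.5 0;.196 0 -.173 0 -.5 0;.196 0 -.173 0 -.5 0;.196 0 -.173 0 -.5 0;.196 0 -.173 0 -.5 0;.196 0 -.173 0 -.5 0;.196 0 -.173 0 -.5 0"
}}

```text
time_s: 12.3
eef_pos: [0.6229, -0.1766, 0.3111]
eef_rot: [0.02, 0.933, 0.05, -0.355]
wrist_force: [2.9, -6.7, 8.3]
opening: 0.152
grasp_force: 62.0
```

Emit:
{"name": "carry_out", "arguments": {
  "plan": ".098 0 -.086 0 -.25 0;.098 0 -.086 0 -.25 0;0 0 0 0 0 0;0 0 0 0 0 0;0 0 0 0 0 0;0 0 0 0 0 0;0 0 0 0 0 0;0 0 0 0 0 0"
}}

```text
time_s: 12.97
eef_pos: [0.6328, -0.1757, 0.311]
eef_rot: [0.022, 0.924, 0.049, -0.377]
wrist_force: [2.8, -4.3, 7.7]
opening: 0.15
grasp_force: 62.4
```

```bash
python3 hood.py
```

```text
0.1497599048423031 62.4 [ 2.8 -4.3  7.7] [-0.31  0.89  0.61 -0.4   2.33  0.98]
grasp in hinge [ 0.01950486 -0.00134908  0.22438691] r 0.22523304408439626 angle 1.6575034983764976
tool tilt fwd -0.775287562721179 y -0.0028532172057543948
```

Emit:
{"name": "carry_out", "arguments": {
  "plan": ".08 0 -.07 0 -.2 0;0 0 0 0 0 0;0 0 0 0 0 0;0 0 0 0 0 0;0 0 0 0 0 0;0 0 0 0 0 0;0 0 0 0 0 0;0 0 0 0 0 0"
}}

```text
time_s: 13.63
eef_pos: [0.6349, -0.1755, 0.3109]
eef_rot: [0.021, 0.919, 0.047, -0.39]
wrist_force: [-15.1, -4.5, 7.5]
opening: 0.151
grasp_force: 63.2
```

```bash
python3 hood.py
```

```text
0.15108260744592436 63.2 [-15.1  -4.5   7.5] [-0.31  0.92  0.57 -0.42  2.36  0.97]
grasp in hinge [ 0.02199431 -0.00139487  0.22386894] r 0.22494677926471496 angle 1.668728404070731
tool tilt fwd -0.8028598774553702 y 0.0006282521386574301
```

Emit:
{"name": "carry_out", "arguments": {
  "plan": "0 0 0 0 0 0;0 0 0 0 0 0;0 0 0 0 0 0;0 0 0 0 0 0;0 0 0 0 0 0;0 0 0 0 0 0;0 0 0 0 0 0;0 0 0 0 0 0",
  "claw": -1
}}

```text
time_s: 14.3
eef_pos: [0.6372, -0.1736, 0.3081]
eef_rot: [0.021, 0.92, 0.051, -0.388]
wrist_force: [0.2, -0.5, -0.3]
opening: 1.0
grasp_force: 0.0
```

Emit:
{"name": "carry_out", "arguments": {
  "plan": "0 0 -.1 0 0 0;0 0 -.1 0 0 0;0 0 -.2 0 0 0;0 0 -.3 0 0 0;0 0 -.5 0 0 0;0 0 -.5 0 0 0;0 0 -.5 0 0 0;0 0 -.5 0 0 0"
}}

```text
time_s: 14.97
eef_pos: [0.6666, -0.1576, 0.3706]
eef_rot: [0.026, 0.924, 0.053, -0.378]
wrist_force: [0.2, 0.6, 1.5]
opening: 0.995
grasp_force: 0.0
```

```bash
python3 - <<'E'
from h import *
p,R,o=state(); print(p)
tell([p[0],p[1],.45],R); R2=down(gth,.2); tell(p,R2)
p1=np.array([p[0],p[1],.45]); pre=W(-.085,-.16,.07)+R2.apply([0,0,.0187-.12]); print(pre,(R2.inv().apply(pre-p1)/.04).round(2))
c=cam("top");cv2.imwrite("pics/t4.png",cv2.resize(c["pixels"][120:280,330:510,::-1],None,fx=3.5,fy=3.5,interpolation=2))
print("rod px pred",proj(c,[W(-.19,-.16,.075),W(.025,-.16,.075)]).round(1).tolist())
k=blobs(mask(c,(0,150,60),(6,255,255),(430,150,480,260)),5); print([(x[:,0].min(0).tolist(),x[:,0].max(0).tolist()) for x in k])
E
```

```text
[ 0.66660296 -0.15762504  0.37059289]
t 14.97 shift/40mm [-1.39  0.02 -1.42] turn/.1 [0. 0. 0.]
t 14.97 shift/40mm [0. 0. 0.] turn/.1 [0.12 9.77 0.08]
[ 0.53877884 -0.34528383  0.16928074] [-5.    4.33  6.15]
rod px pred [[452.7, 235.9], [445.1, 172.6]]
[([445, 174], [451, 224])]
```

View pics/t4.png

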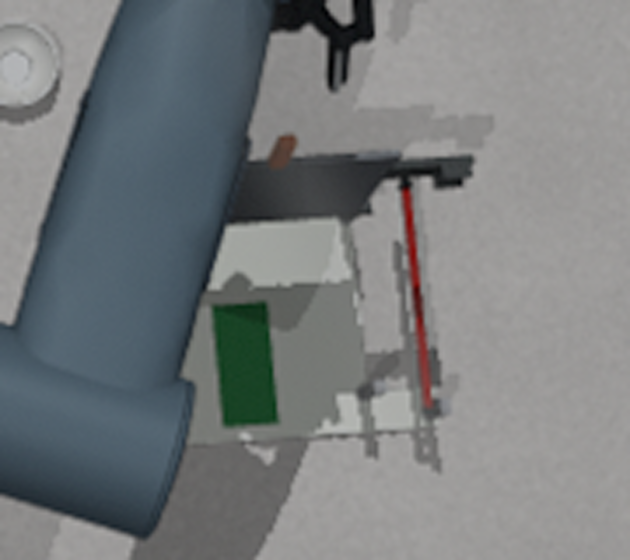

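The hood stands open, with its tongue up at crop (283,150). The green mark shows at (245,365), and the rod at (405–430,180–405) matches the prediction within 1 px.

Emit:
{"name": "carry_out", "arguments": {
  "plan": "0 0 0 0 .61 0;0 0 0 0 .61 0;0 0 0 0 .61 0;0 0 0 0 .61 0;0 0 0 0 .61 0;0 0 0 0 .61 0;0 0 0 0 .61 0;0 0 0 0 .61 0"
}}

```text
time_s: 15.68
eef_pos: [0.6674, -0.158, 0.3734]
eef_rot: [0.014, 0.988, 0.057, -0.14]
wrist_force: [-0.9, 0.8, 0.7]
opening: 0.997
grasp_force: 0.0
```

Emit:
{"name": "carry_out", "arguments": {
  "plan": "0 0 0 0 .61 0;0 0 0 0 .61 0;0 0 0 0 .61 0;0 0 0 0 .61 0;0 0 0 0 .61 0;0 0 0 0 .61 0;0 0 0 0 .61 0;0 0 0 0 .61 0"
}}

```text
time_s: 16.35
eef_pos: [0.6674, -0.1583, 0.3741]
eef_rot: [-0.0, 0.993, 0.059, 0.103]
wrist_force: [-0.3, -0.2, 0.3]
opening: 1.004
grasp_force: 0.0
```

Emit:
{"name": "carry_out", "arguments": {
  "plan": "0 .3 -.2 0 0 0;0 .6 -.2 0 0 0;0 .6 -.2 0 0 0;0 .6 0 0 0 0;0 .6 0 0 0 0;0 .6 0 0 0 0;0 .5 0 0 0 0;0 .5 0 0 0 0"
}}

```text
time_s: 17.02
eef_pos: [0.6824, -0.3319, 0.3977]
eef_rot: [-0.0, 0.993, 0.058, 0.099]
wrist_force: [0.7, 0.6, -0.8]
opening: 0.999
grasp_force: 0.0
```

```bash
python3 - <<'E'
from h import *
p,R,o=state(); print(p)
R2=down(gth,.2); tell(W(-.085,-.16,.07)+R2.apply([0,0,.0187-.12]),R2)
E
```

```text
[ 0.68235951 -0.33188018  0.39771599]
t 17.02 shift/40mm [-4.66 -0.15  4.88] turn/.1 [0.09 0.01 0.12]
```

Emit:
{"name": "carry_out", "arguments": {
  "plan": "-.58 -.02 0 .01 0 .015;-.58 -.02 0 .01 0 .015;-.58 -.02 0 .01 0 .015;-.58 -.02 0 .01 0 .015;-.58 -.02 0 .01 0 .015;-.58 -.02 0 .01 0 .015;-.58 -.02 0 .01 0 .015;-.58 -.02 0 .01 0 .015"
}}

```text
time_s: 17.68
eef_pos: [0.4998, -0.3451, 0.3612]
eef_rot: [-0.004, 0.994, 0.053, 0.099]
wrist_force: [-0.6, -0.5, 0.3]
opening: 1.0
grasp_force: 0.0
```

Emit:
{"name": "carry_out", "arguments": {
  "plan": "0 0 .61 0 0 0;0 0 .61 0 0 0;0 0 .61 0 0 0;0 0 .61 0 0 0;0 0 .61 0 0 0;0 0 .61 0 0 0;0 0 .61 0 0 0;0 0 .61 0 0 0"
}}

```text
time_s: 18.35
eef_pos: [0.54, -0.3414, 0.1686]
eef_rot: [-0.005, 0.994, 0.053, 0.099]
wrist_force: [0.6, -0.7, -0.4]
opening: 1.002
grasp_force: 0.0
```

```bash
python3 - <<'E'
from h import *
p,R,o=state(); print(p,o["q"].round(2) if hasattr(o["q"],"round") else o["q"])
R2=down(gth,.2); tell(W(-.085,-.16,.07)+R2.apply([0,0,.0187]),R2)
E
```

```text
[ 0.54000108 -0.3413843   0.16864533] [-0.83  0.28  1.63  0.18  1.12  0.56]
t 18.35 shift/40mm [-0.03  0.09  2.98] turn/.1 [0.01 0.01 0.01]
```

Emit:
{"name": "carry_out", "arguments": {
  "plan": "0 .015 .37 0 0 0;0 .015 .37 0 0 0;0 .015 .37 0 0 0;0 .015 .37 0 0 0;0 .015 .37 0 0 0;0 .015 .37 0 0 0;0 .015 .37 0 0 0;0 .015 .37 0 0 0"
}}

```text
time_s: 19.02
eef_pos: [0.5634, -0.3429, 0.0513]
eef_rot: [-0.005, 0.994, 0.053, 0.099]
wrist_force: [0.2, -0.1, 0.1]
opening: 0.996
grasp_force: 0.0
```

Emit:
{"name": "carry_out", "arguments": {
  "plan": "0 0 0 0 0 0;0 0 0 0 0 0;0 0 0 0 0 0;0 0 0 0 0 0;0 0 0 0 0 0;0 0 0 0 0 0;0 0 0 0 0 0;0 0 0 0 0 0",
  "claw": 1
}}

```text
time_s: 19.68
eef_pos: [0.5623, -0.343, 0.0516]
eef_rot: [-0.005, 0.994, 0.053, 0.099]
wrist_force: [0.1, -5.7, 1.0]
opening: 0.092
grasp_force: 58.4
```

```bash
cat > rod.py <<'E'
from h import *
p,R,o=state(); print(o["opening"],round(o["grasp_force"],1),np.round(o["wrist_force"],1))
g=R.apply([0,0,-.0187])+p; h=W(-.19,-.16,.07); L=RK.inv().apply(g-h); print("grasp in pivot",L,"r",np.hypot(L[0],L[2]),"ang",np.arctan2(L[2],L[0]))
Rn=Ro.from_rotvec(RK.apply([0,-.05,0])); pn=h+Rn.apply(p-h); print("per .05rad",(R.inv().apply(pn-p)/.04).round(3),((R.inv()*Rn*R).as_rotvec()/.1).round(3))
E
python3 rod.py
```

```text
0.09232140317006979 58.4 [ 0.1 -5.7  1. ]
grasp in pivot [ 1.04865537e-01 -2.04969653e-04 -8.50206555e-05] r 0.10486557143539832 ang -0.000810758608524383
per .05rad [ 0.046  0.    -0.13 ] [0.    0.5   0.001]
```

Emit:
{"name": "carry_out", "arguments": {
  "plan": ".046 0 -.13 0 .5 0;.046 0 -.13 0 .5 0;.046 0 -.13 0 .5 0;.046 0 -.13 0 .5 0;.046 0 -.13 0 .5 0;.046 0 -.13 0 .5 0;.046 0 -.13 0 .5 0;.046 0 -.13 0 .5 0"
}}

```text
time_s: 20.35
eef_pos: [0.5608, -0.3431, 0.0957]
eef_rot: [-0.015, 0.954, 0.05, 0.295]
wrist_force: [1.0, -1.4, -1.2]
opening: 0.094
grasp_force: 58.6
```

```bash
python3 rod.py
```

```text
0.09425911073328049 58.6 [ 1.  -1.4 -1.2]
grasp in pivot [ 0.0964648  -0.00013961  0.04111139] r 0.10485992378865427 ang 0.40286985674392145
per .05rad [ 0.046  0.    -0.13 ] [0.    0.5   0.001]
```

Emit:
{"name": "carry_out", "arguments": {
  "plan": ".046 0 -.13 0 .5 0;.046 0 -.13 0 .5 0;.046 0 -.13 0 .5 0;.046 0 -.13 0 .5 0;.046 0 -.13 0 .5 0;.046 0 -.13 0 .5 0;.046 0 -.13 0 .5 0;.046 0 -.13 0 .5 0"
}}

```text
time_s: 21.02
eef_pos: [0.5429, -0.3446, 0.1343]
eef_rot: [-0.025, 0.877, 0.046, 0.478]
wrist_force: [42.4, -6.8, -28.2]
opening: 0.092
grasp_force: 57.3
```

Emit:
{"name": "carry_out", "arguments": {
  "plan": ".023 0 -.065 0 .25 0;.023 0 -.065 0 .25 0;0 0 0 0 0 0;0 0 0 0 0 0;0 0 0 0 0 0;0 0 0 0 0 0;0 0 0 0 0 0;0 0 0 0 0 0"
}}

```text
time_s: 21.68
eef_pos: [0.5393, -0.3451, 0.1379]
eef_rot: [-0.026, 0.865, 0.045, 0.499]
wrist_force: [17.8, -6.0, -12.7]
opening: 0.086
grasp_force: 58.6
```

```bash
python3 rod.py
```

```text
0.0859123648811867 58.6 [ 17.8  -6.  -12.7]
grasp in pivot [0.06923406 0.00020499 0.0773059 ] r 0.1037764804157374 ang 0.840425398095215
per .05rad [ 0.047  0.    -0.128] [0.001 0.5   0.001]
```

Emit:
{"name": "carry_out", "arguments": {
  "plan": "0 0 0 0 0 0;0 0 0 0 0 0;0 0 0 0 0 0;0 0 0 0 0 0;0 0 0 0 0 0;0 0 0 0 0 0;0 0 0 0 0 0;0 0 0 0 0 0",
  "claw": -1
}}

```text
time_s: 22.35
eef_pos: [0.5387, -0.3435, 0.1382]
eef_rot: [-0.028, 0.865, 0.046, 0.499]
wrist_force: [0.6, -0.5, 0.2]
opening: 1.001
grasp_force: 0.0
```

Emit:
{"name": "carry_out", "arguments": {
  "plan": "0 0 -.1 0 0 0;0 0 -.3 0 0 0;0 0 -.5 0 0 0;0 0 -.5 0 0 0;0 0 -.5 0 0 0;0 0 -.5 0 0 0;0 0 -.5 0 0 0;0 0 -.5 0 0 0"
}}

```text
time_s: 23.02
eef_pos: [0.4202, -0.3562, 0.2069]
eef_rot: [-0.028, 0.865, 0.046, 0.499]
wrist_force: [0.3, 0.3, 0.4]
opening: 0.997
grasp_force: 0.0
```

```bash
python3 - <<'E'
from h import *
p,R,o=state(); print(p,np.round(o["q"],2))
R2=down(gth,-.35); tell(p,R2)
g=W(.0174,0,.319); pre=g+R2.apply([0,0,.0187-.1]); print(pre)
up=np.array([p[0],p[1],.45]); tell(up,R); print("then",(R2.inv().apply(pre-up)/.04).round(2))
c=cam("scene");cv2.imwrite("pics/s5.png",cv2.resize(c["pixels"][100:240,160:360,::-1],None,fx=3.5,fy=3.5,interpolation=2))
print("pred tip, socket, tongue",(proj(c,[W(-.19+.215*np.cos(.798),-.16,.07+.215*np.sin(.798)),W(-.19,-.16,.07),W(.0174,0,.319),W(.0188,0,.337)])).round(1).tolist())
E
```

```text
[ 0.42015824 -0.35622519  0.20688985] [-1.5   0.09  2.14  1.12  1.29 -0.6 ]
t 23.02 shift/40mm [0. 0. 0.] turn/.1 [-3.000e-02 -1.396e+01 -1.000e-02]
[ 0.67132326 -0.17020391  0.395371  ]
t 23.02 shift/40mm [ 5.26 -0.02 -3.04] turn/.1 [0. 0. 0.]
then [ 6.8  -3.96 -1.03]
pred tip, socket, tongue [[206.7, 138.1], [234.4, 155.1], [235.4, 129.2], [234.5, 124.1]]
```

View pics/s5.png

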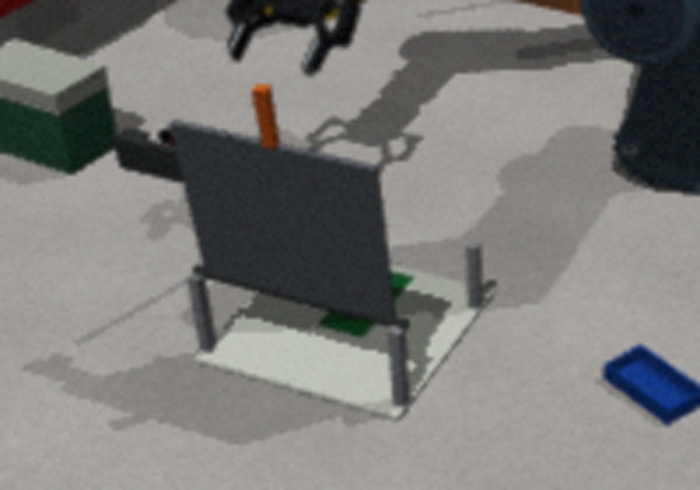

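The hood stands at its stop and the rod tip shows at crop (166,134), matching the predicted position for a fully raised rod. The tongue tip is at (263,88), also as predicted.

Emit:
{"name": "carry_out", "arguments": {
  "plan": ".66 0 -.38 0 0 0;.66 0 -.38 0 0 0;.66 0 -.38 0 0 0;.66 0 -.38 0 0 0;.66 0 -.38 0 0 0;.66 0 -.38 0 0 0;.66 0 -.38 0 0 0;.66 0 -.38 0 0 0"
}}

```text
time_s: 23.73
eef_pos: [0.4214, -0.3563, 0.4513]
eef_rot: [-0.028, 0.865, 0.045, 0.499]
wrist_force: [0.4, -0.3, -0.3]
opening: 1.001
grasp_force: 0.0
```

Emit:
{"name": "carry_out", "arguments": {
  "plan": "0 0 0 0 -.87 0;0 0 0 0 -.87 0;0 0 0 0 -.87 0;0 0 0 0 -.87 0;0 0 0 0 -.87 0;0 0 0 0 -.87 0;0 0 0 0 -.87 0;0 0 0 0 -.87 0"
}}

```text
time_s: 24.4
eef_pos: [0.4211, -0.3571, 0.4507]
eef_rot: [-0.01, 0.984, 0.052, 0.172]
wrist_force: [-0.5, 0.3, -0.2]
opening: 0.996
grasp_force: 0.0
```

Emit:
{"name": "carry_out", "arguments": {
  "plan": "0 0 0 0 -.87 0;0 0 0 0 -.87 0;0 0 0 0 -.87 0;0 0 0 0 -.87 0;0 0 0 0 -.87 0;0 0 0 0 -.87 0;0 0 0 0 -.87 0;0 0 0 0 -.87 0"
}}

```text
time_s: 25.07
eef_pos: [0.4214, -0.357, 0.4508]
eef_rot: [0.008, 0.983, 0.052, -0.174]
wrist_force: [-0.3, 0.6, -0.7]
opening: 0.999
grasp_force: 0.0
```

Emit:
{"name": "carry_out", "arguments": {
  "plan": ".42 -.25 -.065 0 0 0;.42 -.25 -.065 0 0 0;.42 -.25 -.065 0 0 0;.42 -.25 -.065 0 0 0;.42 -.25 -.065 0 0 0;.42 -.25 -.065 0 0 0;.42 -.25 -.065 0 0 0;.42 -.25 -.065 0 0 0"
}}

```text
time_s: 25.73
eef_pos: [0.5461, -0.2628, 0.4243]
eef_rot: [0.008, 0.984, 0.052, -0.172]
wrist_force: [0.0, -0.2, 0.8]
opening: 1.0
grasp_force: 0.0
```

Emit:
{"name": "carry_out", "arguments": {
  "plan": ".42 -.25 -.065 0 0 0;.42 -.25 -.065 0 0 0;.42 -.25 -.065 0 0 0;.42 -.25 -.065 0 0 0;.42 -.25 -.065 0 0 0;.42 -.25 -.065 0 0 0;.42 -.25 -.065 0 0 0;.42 -.25 -.065 0 0 0"
}}

```text
time_s: 26.4
eef_pos: [0.6704, -0.1692, 0.3986]
eef_rot: [0.008, 0.984, 0.052, -0.172]
wrist_force: [0.2, -0.2, 0.8]
opening: 0.998
grasp_force: 0.0
```

```bash
python3 - <<'E'
from h import *
p,R,o=state(); print(p,np.round(o["q"],2))
R2=down(gth,-.35); tell(W(.0174,0,.319)+R2.apply([0,0,.0187]),R2)
E
```

```text
[ 0.67039341 -0.16923351  0.39859424] [-0.35  0.65  0.69 -0.17  2.11  1.05]
t 26.4 shift/40mm [0.04 0.03 2.57] turn/.1 [-0.03 -0.04 -0.  ]
```

Emit:
{"name": "carry_out", "arguments": {
  "plan": "0 0 .32 0 0 0;0 0 .32 0 0 0;0 0 .32 0 0 0;0 0 .32 0 0 0;0 0 .32 0 0 0;0 0 .32 0 0 0;0 0 .32 0 0 0;0 0 .32 0 0 0"
}}

```text
time_s: 27.07
eef_pos: [0.6349, -0.1733, 0.3018]
eef_rot: [0.008, 0.984, 0.052, -0.172]
wrist_force: [-0.1, 0.3, -0.1]
opening: 0.999
grasp_force: 0.0
```

Emit:
{"name": "carry_out", "arguments": {
  "plan": "0 0 0 0 0 0;0 0 0 0 0 0;0 0 0 0 0 0;0 0 0 0 0 0;0 0 0 0 0 0;0 0 0 0 0 0;0 0 0 0 0 0;0 0 0 0 0 0",
  "claw": 1
}}

```text
time_s: 27.73
eef_pos: [0.6366, -0.1753, 0.3033]
eef_rot: [0.01, 0.984, 0.052, -0.17]
wrist_force: [2.1, -8.9, 1.6]
opening: 0.156
grasp_force: 59.0
```

```bash
cat >> hood.py <<'E'
Rn=Ro.from_rotvec(RK.apply([0,-.025,0])); h=W(0,0,.1); pn=h+Rn.apply(p-h); print("lower per .025rad",(R.inv().apply(pn-p)/.04).round(3),((R.inv()*Rn*R).as_rotvec()/.1).round(3))
E
python3 hood.py
```

```text
0.1558705554055461 59.0 [ 2.1 -8.9  1.6] [-0.37  0.57  0.99 -0.16  1.89  1.07]
grasp in hinge [ 0.01647297 -0.00132574  0.22091024] r 0.22152356909225182 angle 1.6452272001231818
tool tilt fwd -0.3428444564644808 y -0.0015947257220130277
lower per .025rad [-0.121  0.     0.038] [0.   0.25 0.  ]
```

Emit:
{"name": "carry_out", "arguments": {
  "plan": "-.121 0 .038 0 .25 0;-.121 0 .038 0 .25 0;-.121 0 .038 0 .25 0;-.121 0 .038 0 .25 0;-.121 0 .038 0 .25 0;-.121 0 .038 0 .25 0;-.121 0 .038 0 .25 0;-.121 0 .038 0 .25 0"
}}

```text
time_s: 28.4
eef_pos: [0.5959, -0.1792, 0.3008]
eef_rot: [0.004, 0.996, 0.053, -0.071]
wrist_force: [1.6, -7.4, -2.3]
opening: 0.156
grasp_force: 59.5
```

Emit:
{"name": "carry_out", "arguments": {
  "plan": "-.121 0 .038 0 .25 0;-.121 0 .038 0 .25 0;-.121 0 .038 0 .25 0;-.06 0 .019 0 .125 0;0 0 0 0 0 0;0 0 0 0 0 0;0 0 0 0 0 0;0 0 0 0 0 0"
}}

```text
time_s: 29.07
eef_pos: [0.5787, -0.1808, 0.2973]
eef_rot: [0.002, 0.998, 0.053, -0.028]
wrist_force: [0.8, -6.1, -2.9]
opening: 0.153
grasp_force: 59.8
```

```bash
python3 hood.py
```

```text
0.1534408784496866 59.8 [ 0.8 -6.1 -2.9] [-0.48  0.24  1.4  -0.03  1.54  0.99]
grasp in hinge [-0.04691469 -0.00068614  0.21595458] r 0.22099178251245782 angle 1.356876932140312
tool tilt fwd -0.05689796983424111 y -0.0008609506021843285
lower per .025rad [-0.121  0.     0.038] [0.   0.25 0.  ]
```

Emit:
{"name": "carry_out", "arguments": {
  "plan": "-.06 0 .019 0 .125 0;0 0 0 0 0 0;0 0 0 0 0 0;0 0 0 0 0 0;0 0 0 0 0 0;0 0 0 0 0 0;0 0 0 0 0 0;0 0 0 0 0 0"
}}

```text
time_s: 29.73
eef_pos: [0.5763, -0.181, 0.2966]
eef_rot: [0.002, 0.998, 0.053, -0.022]
wrist_force: [0.9, -6.4, -3.3]
opening: 0.154
grasp_force: 59.7
```

Emit:
{"name": "carry_out", "arguments": {
  "plan": "-.04 0 .013 0 .08 0;0 0 0 0 0 0;0 0 0 0 0 0;0 0 0 0 0 0;0 0 0 0 0 0;0 0 0 0 0 0;0 0 0 0 0 0;0 0 0 0 0 0"
}}

```text
time_s: 30.4
eef_pos: [0.575, -0.1812, 0.2962]
eef_rot: [0.001, 0.998, 0.053, -0.018]
wrist_force: [3.0, -6.6, -2.0]
opening: 0.154
grasp_force: 59.7
```

```bash
python3 hood.py;python3 - <<'E'
from h import *
c=cam("scene");cv2.imwrite("pics/s6.png",cv2.resize(c["pixels"][110:220,160:320,::-1],None,fx=5,fy=5,interpolation=2))
E
```

```text
0.15392849635749623 59.7 [ 3.  -6.6 -2. ] [-0.49  0.22  1.43 -0.02  1.52  0.98]
grasp in hinge [-0.05103454 -0.00063247  0.21493187] r 0.22090774355180803 angle 1.3376684014528568
tool tilt fwd -0.03589387152044269 y -0.0009763147649668064
lower per .025rad [-0.121  0.     0.038] [0.   0.25 0.  ]
```

View pics/s6.png

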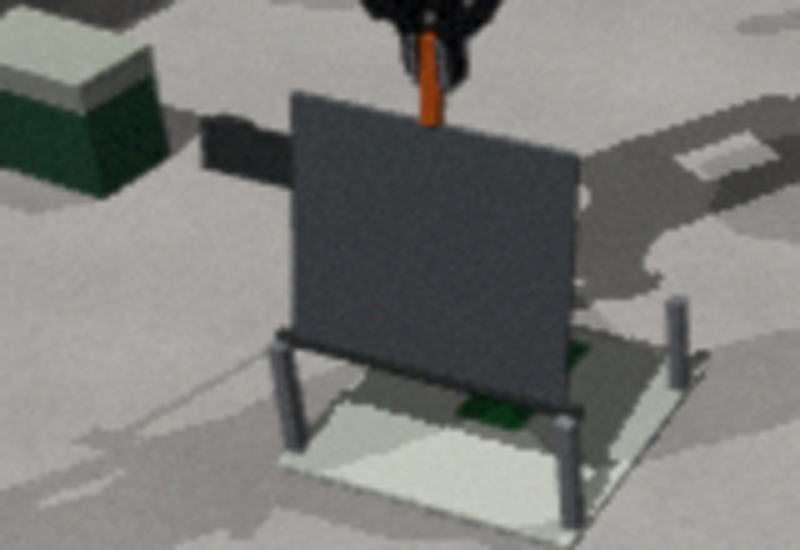

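The bracket is over the rod tip, which it hides at crop (235,125). The force has just changed sign, so I take one small confirming step before releasing.

Emit:
{"name": "carry_out", "arguments": {
  "plan": "-.05 0 .015 0 .1 0;0 0 0 0 0 0;0 0 0 0 0 0;0 0 0 0 0 0;0 0 0 0 0 0;0 0 0 0 0 0;0 0 0 0 0 0;0 0 0 0 0 0"
}}

```text
time_s: 31.12
eef_pos: [0.5742, -0.1813, 0.296]
eef_rot: [0.001, 0.999, 0.053, -0.011]
wrist_force: [8.8, -6.2, -3.9]
opening: 0.153
grasp_force: 59.6
```

```bash
python3 hood.py
```

```text
0.15257350494037455 59.6 [ 8.8 -6.2 -3.9] [-0.5   0.21  1.44 -0.01  1.51  0.97]
grasp in hinge [-0.05208746 -0.00063465  0.21468515] r 0.22091359995268972 angle 1.3327730987948883
tool tilt fwd -0.023072644986368962 y -0.0014922265258941567
lower per .025rad [-0.121 -0.     0.037] [0.   0.25 0.  ]
```

Emit:
{"name": "carry_out", "arguments": {
  "plan": "0 0 0 0 0 0;0 0 0 0 0 0;0 0 0 0 0 0;0 0 0 0 0 0;0 0 0 0 0 0;0 0 0 0 0 0;0 0 0 0 0 0;0 0 0 0 0 0",
  "claw": -1
}}

```text
time_s: 31.78
eef_pos: [0.5724, -0.1793, 0.2953]
eef_rot: [-0.001, 0.998, 0.054, -0.014]
wrist_force: [0.6, 0.3, 0.3]
opening: 1.005
grasp_force: 0.0
```

Emit:
{"name": "carry_out", "arguments": {
  "plan": "0 0 -.1 0 0 0;0 0 -.2 0 0 0;0 0 -.3 0 0 0;0 0 -.4 0 0 0;0 0 -.5 0 0 0;0 0 -.5 0 0 0;0 0 -.5 0 0 0;0 0 -.3 0 0 0"
}}

```text
time_s: 32.45
eef_pos: [0.5761, -0.1797, 0.4114]
eef_rot: [0.001, 0.998, 0.054, -0.012]
wrist_force: [0.9, -0.7, -0.8]
opening: 1.0
grasp_force: 0.0
```

```bash
python3 - <<'E'
from h import *
p,R,o=state(); print(p,np.round(o["q"],2))
c=cam("top")
for t in trays(c): print("tray",t[0].round(4),np.round(t[1],1),round(t[2],3))
A=[.480,.149]; tell([*A,.40],R); tell(p,down(1.182)); R2=down(1.182); print("in tool R2", (R2.inv().apply(np.array([*A,.06])-p)/.04).round(2))
c=cam("scene");cv2.imwrite("pics/s7.png",cv2.resize(c["pixels"][110:220,160:320,::-1],None,fx=5,fy=5,interpolation=2))
E
```

```text
[ 0.57607577 -0.17965335  0.41141053] [-0.49  0.18  1.26 -0.01  1.73  0.97]
tray [0.5011 0.291 ] [51.7 94.2] -1.329
tray [0.5229 0.1638] [50.5 94. ] 1.188
tray [0.6327 0.2974] [52.5 93.9] -1.31
t 32.5 shift/40mm [-1.51 -8.43  0.35] turn/.1 [ 0.02 -0.03  0.  ]
t 32.5 shift/40mm [-0.01 -0.01  0.05] turn/.1 [ -0.1    0.2  -10.75]
in tool R2 [ 6.69 -5.34  8.79]
```

View pics/s7.png

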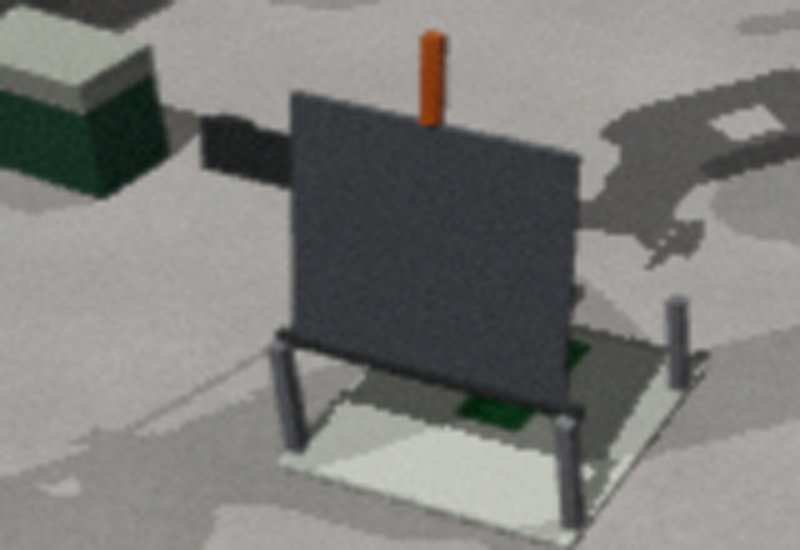

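The released hood stays propped, with the bracket at crop (245,150). The top measurement shows that one tray has been knocked to (0.523, 0.164). I go for it first.

Emit:
{"name": "carry_out", "arguments": {
  "plan": "-.025 -.545 0 0 0 0;-.025 -.545 0 0 0 0;-.025 -.545 0 0 0 0;-.025 -.545 0 0 0 0;-.025 -.545 0 0 0 0;-.025 -.545 0 0 0 0;-.025 -.545 0 0 0 0;-.025 -.545 0 0 0 0"
}}

```text
time_s: 33.22
eef_pos: [0.5482, -0.0058, 0.4066]
eef_rot: [-0.001, 0.998, 0.053, -0.015]
wrist_force: [0.8, -0.4, -0.2]
opening: 1.001
grasp_force: 0.0
```

Emit:
{"name": "carry_out", "arguments": {
  "plan": "-.025 -.545 0 0 0 0;-.025 -.545 0 0 0 0;-.025 -.545 0 0 0 0;-.025 -.545 0 0 0 0;-.025 -.545 0 0 0 0;-.025 -.545 0 0 0 0;-.025 -.545 0 0 0 0;-.025 -.545 0 0 0 0"
}}

```text
time_s: 33.88
eef_pos: [0.5216, 0.1667, 0.4073]
eef_rot: [-0.001, 0.998, 0.053, -0.015]
wrist_force: [1.4, 0.5, -0.5]
opening: 0.999
grasp_force: 0.0
```

Emit:
{"name": "carry_out", "arguments": {
  "plan": "0 0 0 0 0 -.675;0 0 0 0 0 -.675;0 0 0 0 0 -.675;0 0 0 0 0 -.675;0 0 0 0 0 -.675;0 0 0 0 0 -.675;0 0 0 0 0 -.675;0 0 0 0 0 -.675"
}}

```text
time_s: 34.55
eef_pos: [0.5219, 0.1657, 0.4073]
eef_rot: [-0.005, 0.947, 0.319, -0.014]
wrist_force: [0.2, 0.2, -0.2]
opening: 1.003
grasp_force: 0.0
```

Emit:
{"name": "carry_out", "arguments": {
  "plan": "0 0 0 0 0 -.675;0 0 0 0 0 -.675;0 0 0 0 0 -.675;0 0 0 0 0 -.675;0 0 0 0 0 -.675;0 0 0 0 0 -.675;0 0 0 0 0 -.675;0 0 0 0 0 -.675"
}}

```text
time_s: 35.22
eef_pos: [0.5219, 0.1657, 0.4073]
eef_rot: [-0.008, 0.828, 0.561, -0.012]
wrist_force: [0.4, -1.0, 0.8]
opening: 0.993
grasp_force: 0.0
```

```bash
cat > tr.py <<'E'
import sys
from h import *
x,y,a=map(float,sys.argv[1:4]); z=float(sys.argv[4])
p,R,o=state(); print(p,np.round(o["q"],2)); tell([x,y,z],down(a))
if len(sys.argv)>5:
    for t in trays(cam("top")): print("tray",t[0].round(4),np.round(t[1],1),round(t[2],3))
E
python3 tr.py .523 .164 1.188 .08
```

```text
[0.52189507 0.16567638 0.40726064] [0.09 0.05 1.4  0.   1.72 0.47]
t 35.22 shift/40mm [0.06 0.26 8.18] turn/.1 [-0.27  0.11  0.02]
```

Emit:
{"name": "carry_out", "arguments": {
  "plan": "0 0 0 -.27 .11 .02;0 0 .5 0 0 0;0 0 .7 0 0 0;0 0 .7 0 0 0;0 0 .7 0 0 0;0 0 .7 0 0 0;0 0 .7 0 0 0;0 0 .7 0 0 0"
}}

```text
time_s: 35.88
eef_pos: [0.5217, 0.1656, 0.2182]
eef_rot: [0.0, 0.83, 0.558, 0.0]
wrist_force: [0.4, 0.5, -0.2]
opening: 1.001
grasp_force: 0.0
```

Emit:
{"name": "carry_out", "arguments": {
  "plan": "0 0 .7 0 0 0;0 0 .7 0 0 0;0 0 .7 0 0 0;0 0 .6 0 0 0;0 0 .4 0 0 0;0 0 .3 0 0 0;0 0 .1 0 0 0;0 0 0 0 0 0"
}}

```text
time_s: 36.55
eef_pos: [0.5219, 0.1656, 0.0794]
eef_rot: [-0.0, 0.83, 0.558, -0.0]
wrist_force: [-0.3, 0.7, 0.7]
opening: 1.0
grasp_force: 0.0
```

```bash
python3 tr.py .523 .164 1.188 .004 1
```

```text
[0.52191315 0.16556075 0.07935626] [ 0.09  0.31  1.79 -0.    1.04  0.48]
t 36.55 shift/40mm [-0.02  0.04  1.88] turn/.1 [-0.    0.01 -0.03]
tray [0.5081 0.1514] [37.8 48.5] 0.029
tray [0.4987 0.3012] [51.1 73.3] -1.332
tray [0.6328 0.2974] [52.2 93.9] -1.309
```

Emit:
{"name": "carry_out", "arguments": {
  "plan": "0 .01 .3 0 0 0;0 .01 .3 0 0 0;0 .01 .3 0 0 0;0 .01 .3 0 0 0;0 0 .3 0 0 0;0 0 .2 0 0 0;0 0 .15 0 0 0;0 0 0 0 0 0"
}}

```text
time_s: 37.27
eef_pos: [0.5233, 0.1649, 0.0048]
eef_rot: [-0.0, 0.83, 0.558, -0.001]
wrist_force: [0.5, 0.2, -0.6]
opening: 1.003
grasp_force: 0.0
```

Emit:
{"name": "carry_out", "arguments": {
  "plan": "0 0 0 0 0 0;0 0 0 0 0 0;0 0 0 0 0 0;0 0 0 0 0 0;0 0 0 0 0 0;0 0 0 0 0 0;0 0 0 0 0 0;0 0 0 0 0 0",
  "claw": 1
}}

```text
time_s: 37.93
eef_pos: [0.5256, 0.1652, 0.0078]
eef_rot: [0.001, 0.829, 0.559, 0.002]
wrist_force: [0.3, 1.0, 6.4]
opening: 0.59
grasp_force: 62.9
```

Emit:
{"name": "carry_out", "arguments": {
  "plan": "0 0 -.1 0 0 0;0 0 -.2 0 0 0;0 0 -.4 0 0 0;0 0 -.6 0 0 0;0 0 -.7 0 0 0;0 0 -.7 0 0 0;0 0 -.7 0 0 0;0 0 -.6 0 0 0"
}}

```text
time_s: 38.6
eef_pos: [0.5242, 0.1651, 0.169]
eef_rot: [0.001, 0.829, 0.559, 0.001]
wrist_force: [0.9, -0.0, 0.3]
opening: 0.59
grasp_force: 62.4
```

```bash
python3 - <<'E'
from h import *
p,R,o=state(); S=W(-.14,0,.008); print("spot",S,p)
d=(S-p)/.04; print("shift world/40",d.round(2)); tell([p[0],p[1],p[2]],down(gth)); tell([*S[:2],.2],R)
c=cam("scene");cv2.imwrite("pics/s8.png",cv2.resize(c["pixels"][60:300,200:460,::-1],None,fx=2.5,fy=2.5,interpolation=2))
E
```

```text
spot [ 0.48709523 -0.18989703  0.008     ] [0.52418802 0.16514862 0.16901797]
shift world/40 [-0.93 -8.88 -4.03]
t 38.6 shift/40mm [0. 0. 0.] turn/.1 [ 0.02 -0.02 10.79]
t 38.6 shift/40mm [-8.57  2.48 -0.78] turn/.1 [0. 0. 0.]
```

View pics/s8.png

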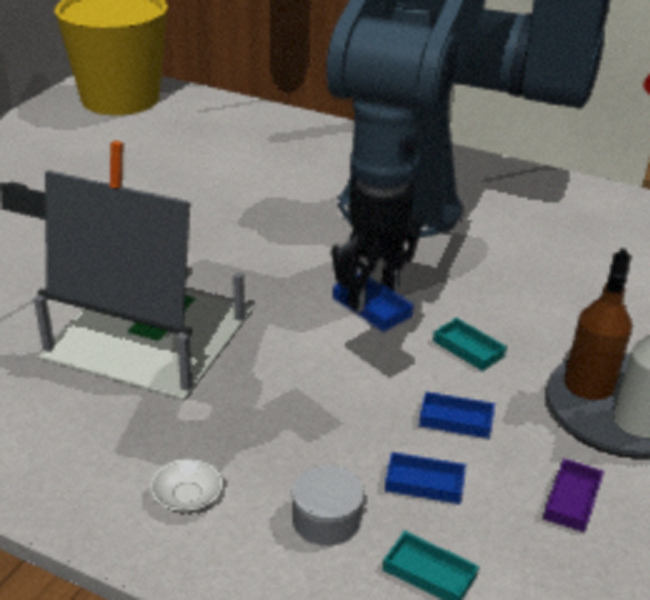

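The tray is held level and upright at crop (372,302). The hood is still propped and the other objects have not moved.

Emit:
{"name": "carry_out", "arguments": {
  "plan": "0 0 0 0 0 .675;0 0 0 0 0 .675;0 0 0 0 0 .675;0 0 0 0 0 .675;0 0 0 0 0 .675;0 0 0 0 0 .675;0 0 0 0 0 .675;0 0 0 0 0 .675"
}}

```text
time_s: 39.32
eef_pos: [0.5238, 0.1651, 0.1667]
eef_rot: [0.0, 0.949, 0.315, 0.001]
wrist_force: [0.6, -0.3, -0.5]
opening: 0.587
grasp_force: 62.3
```

Emit:
{"name": "carry_out", "arguments": {
  "plan": "0 0 0 0 0 .675;0 0 0 0 0 .675;0 0 0 0 0 .675;0 0 0 0 0 .675;0 0 0 0 0 .675;0 0 0 0 0 .675;0 0 0 0 0 .675;0 0 0 0 0 .675"
}}

```text
time_s: 39.98
eef_pos: [0.5238, 0.1651, 0.1667]
eef_rot: [0.0, 0.999, 0.051, 0.001]
wrist_force: [-0.5, -0.5, -1.5]
opening: 0.586
grasp_force: 62.3
```

Emit:
{"name": "carry_out", "arguments": {
  "plan": "-.115 .545 0 0 0 0;-.115 .545 0 0 0 0;-.115 .545 0 0 0 0;-.115 .545 0 0 0 0;-.115 .545 0 0 0 0;-.115 .545 0 0 0 0;-.115 .545 0 0 0 0;-.115 .545 0 0 0 0"
}}

```text
time_s: 40.65
eef_pos: [0.5053, -0.0131, 0.1667]
eef_rot: [0.0, 0.999, 0.053, 0.001]
wrist_force: [0.4, -0.6, -0.3]
opening: 0.591
grasp_force: 62.4
```

Emit:
{"name": "carry_out", "arguments": {
  "plan": "-.115 .545 0 0 0 0;-.115 .545 0 0 0 0;-.115 .545 0 0 0 0;-.115 .545 0 0 0 0;-.115 .545 0 0 0 0;-.115 .545 0 0 0 0;-.115 .545 0 0 0 0;-.115 .545 0 0 0 0"
}}

```text
time_s: 41.32
eef_pos: [0.4871, -0.1904, 0.1667]
eef_rot: [0.0, 0.999, 0.053, 0.001]
wrist_force: [0.7, 0.0, -0.8]
opening: 0.588
grasp_force: 62.4
```

```bash
python3 - <<'E'
from h import *
p,R,o=state(); S=W(-.14,0,.008); print(p); tell([*S[:2],.03],down(gth))
c=cam("top"); b=.161
for n,m,z in(("tray",mask(c,(108,120,40),(125,255,255),(340,180,460,300)),b+.018),("green",mask(c,(45,80,20),(90,255,255),(370,180,440,280)),.008)):
    for k in blobs(m,15): r=rect(c,k,z); print(n,r[0].round(4),np.round(r[1],1),round(r[2],3))
print("spot model",W(-.13,0,0)); 
cv2.imwrite("pics/t9.png",cv2.resize(c["pixels"][160:290,340:480,::-1],None,fx=4,fy=4,interpolation=2))
E
```

```text
[ 0.4870787  -0.190385    0.16669819]
t 41.32 shift/40mm [-0.   -0.01  3.42] turn/.1 [ 0.   -0.02 -0.01]
tray [ 0.4567 -0.1884] [37.5 49.8] -1.546
green [ 0.4712 -0.1756] [20.7 38. ] 0.002
green [ 0.5423 -0.1719] [27.8 28.5] 0.004
spot model [ 0.49703858 -0.18883414  0.        ]
```

View pics/t9.png

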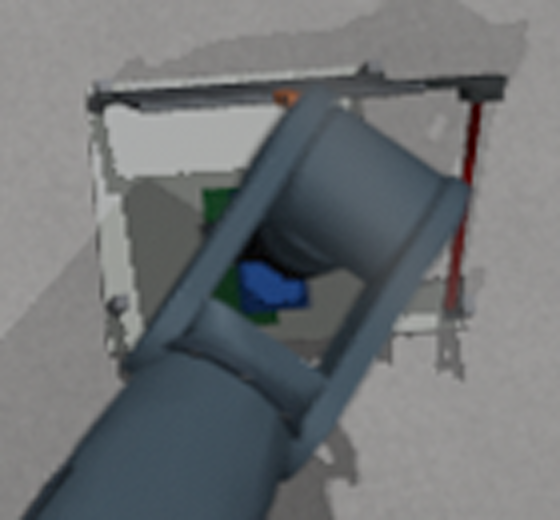

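The tray's front part is visible at crop (272,285) under the arm, over the green mark. The rod is still under the bracket at (478,95). I check the mark's position from the earlier clear view (green corners at crop t4).

```bash
python3 - <<'E'
from h import *
c=cam("top"); P=np.array([(213,307),(268,303),(277,423),(223,426)])/3.5+[330,120]
q=ray(c,P,.008); print(q.mean(0)[:2],W(-.13,0,0)[:2]); im=cv2.imread("pics/t4.png"); h=cv2.cvtColor(cv2.resize(im,(180,160),interpolation=cv2.INTER_AREA),cv2.COLOR_BGR2HSV)
m=cv2.inRange(h,(50,90,20),(90,255,120)); k=max(blobs(m,50),key=cv2.contourArea); k=k+[330,120]; r=rect(c,k,.008); print(r)
E
```

```text
[ 0.49685365 -0.18957526] [ 0.49703858 -0.18883414]
(array([ 0.49864288, -0.18773647]), [52.30503845214844, 118.20664978027344], np.float32(0.09446021))
```

Emit:
{"name": "carry_out", "arguments": {
  "plan": "0 0 .5 0 0 0;0 0 .5 0 0 0;0 0 .5 0 0 0;0 0 .5 0 0 0;0 0 .5 0 0 0;0 0 .4 0 0 0;0 0 .3 0 0 0;0 0 .2 0 0 0"
}}

```text
time_s: 42.08
eef_pos: [0.4872, -0.1885, 0.0292]
eef_rot: [-0.001, 0.999, 0.053, 0.0]
wrist_force: [-0.8, 0.0, -0.5]
opening: 0.588
grasp_force: 62.5
```

Emit:
{"name": "carry_out", "arguments": {
  "plan": "0 0 .1 0 0 0;0 0 .1 0 0 0;0 0 .08 0 0 0;0 0 .04 0 0 0;0 0 0 0 0 0;0 0 0 0 0 0;0 0 0 0 0 0;0 0 0 0 0 0"
}}

```text
time_s: 42.75
eef_pos: [0.4882, -0.1897, 0.0182]
eef_rot: [0.0, 0.999, 0.053, 0.001]
wrist_force: [-1.1, 0.0, -1.7]
opening: 0.585
grasp_force: 62.5
```

Emit:
{"name": "carry_out", "arguments": {
  "plan": "0 0 .03 0 0 0;0 0 .03 0 0 0;0 0 0 0 0 0;0 0 0 0 0 0;0 0 0 0 0 0;0 0 0 0 0 0;0 0 0 0 0 0;0 0 0 0 0 0"
}}

```text
time_s: 43.42
eef_pos: [0.4881, -0.1897, 0.0158]
eef_rot: [0.0, 0.999, 0.053, 0.001]
wrist_force: [-1.5, 0.9, 5.9]
opening: 0.585
grasp_force: 63.2
```

Emit:
{"name": "carry_out", "arguments": {
  "plan": "0 0 0 0 0 0;0 0 0 0 0 0;0 0 0 0 0 0;0 0 0 0 0 0;0 0 0 0 0 0;0 0 0 0 0 0;0 0 0 0 0 0;0 0 0 0 0 0",
  "claw": -1
}}

```text
time_s: 44.08
eef_pos: [0.4879, -0.1895, 0.0153]
eef_rot: [0.0, 0.999, 0.053, 0.001]
wrist_force: [0.0, -0.7, 0.6]
opening: 1.001
grasp_force: 0.0
```

Emit:
{"name": "carry_out", "arguments": {
  "plan": "0 0 -.1 0 0 0;0 0 -.3 0 0 0;0 0 -.5 0 0 0;0 0 -.7 0 0 0;0 0 -.8 0 0 0;0 0 -.8 0 0 0;0 0 -.8 0 0 0;0 0 -.6 0 0 0"
}}

```text
time_s: 44.75
eef_pos: [0.4883, -0.1899, 0.2036]
eef_rot: [0.001, 0.999, 0.053, 0.003]
wrist_force: [0.6, 0.1, 0.4]
opening: 1.002
grasp_force: 0.0
```

Emit:
{"name": "carry_out", "arguments": {
  "plan": "0 -.5 0 0 0 0;0 -.7 0 0 0 0;0 -.7 0 0 0 0;0 -.7 0 0 0 0;0 -.7 0 0 0 0;0 -.7 0 0 0 0;0 -.7 0 0 0 0;0 -.7 0 0 0 0"
}}

```text
time_s: 45.42
eef_pos: [0.4646, 0.0266, 0.2006]
eef_rot: [0.0, 0.999, 0.052, 0.002]
wrist_force: [0.0, -0.5, -0.3]
opening: 1.003
grasp_force: 0.0
```

```bash
python3 tr.py .501 .291 1.812 .2 1; python3 - <<'E'
from h import *
c=cam("top")
for k in blobs(mask(c,(108,120,40),(125,255,255),(340,180,460,300)),15): r=rect(c,k,.028); print("placed",r[0].round(4),np.round(r[1],1),round(r[2],3),"in rack",RK.inv().apply([*(r[0]-[gx,gy]),0]))
E
```

```text
[0.46464833 0.02657236 0.20058091] [-0.2  -0.04  1.91  0.    1.27  1.27]
t 45.42 shift/40mm [ 1.6  -6.48  0.01] turn/.1 [  0.03  -0.02 -17.07]
tray [ 0.4875 -0.1898] [51.4 92.1] 0.103
tray [0.5011 0.291 ] [51.7 94.2] -1.329
tray [0.6327 0.2974] [52.5 93.9] -1.31
placed [ 0.4869 -0.1885] [51.2 92.2] 0.103 in rack [-0.14008499  0.00139551  0.        ]
```

Emit:
{"name": "carry_out", "arguments": {
  "plan": ".2 -.81 0 0 0 0;.2 -.81 0 0 0 0;.2 -.81 0 0 0 0;.2 -.81 0 0 0 0;.2 -.81 0 0 0 0;.2 -.81 0 0 0 0;.2 -.81 0 0 0 0;.2 -.81 0 0 0 0"
}}

```text
time_s: 46.18
eef_pos: [0.5018, 0.2909, 0.2004]
eef_rot: [0.0, 0.999, 0.052, 0.002]
wrist_force: [1.8, 0.0, 0.2]
opening: 0.999
grasp_force: 0.0
```

Emit:
{"name": "carry_out", "arguments": {
  "plan": "0 0 0 0 0 -.71;0 0 0 0 0 -.71;0 0 0 0 0 -.71;0 0 0 0 0 -.71;0 0 0 0 0 -.71;0 0 0 0 0 -.71;0 0 0 0 0 -.71;0 0 0 0 0 -.71"
}}

```text
time_s: 46.85
eef_pos: [0.5019, 0.2891, 0.2003]
eef_rot: [0.001, 0.943, 0.332, 0.001]
wrist_force: [-0.3, -0.0, 0.3]
opening: 1.003
grasp_force: 0.0
```

Emit:
{"name": "carry_out", "arguments": {
  "plan": "0 0 0 0 0 -.71;0 0 0 0 0 -.71;0 0 0 0 0 -.71;0 0 0 0 0 -.71;0 0 0 0 0 -.71;0 0 0 0 0 -.71;0 0 0 0 0 -.71;0 0 0 0 0 -.71"
}}

```text
time_s: 47.52
eef_pos: [0.5019, 0.2891, 0.2003]
eef_rot: [0.001, 0.813, 0.583, 0.001]
wrist_force: [0.2, -0.4, 0.9]
opening: 0.999
grasp_force: 0.0
```

Emit:
{"name": "carry_out", "arguments": {
  "plan": "0 0 0 0 0 -.71;0 0 0 0 0 -.71;0 0 0 0 0 -.71;0 0 0 0 0 -.71;0 0 0 0 0 -.71;0 0 0 0 0 -.71;0 0 0 0 0 -.71;0 0 0 0 0 -.71"
}}

```text
time_s: 48.18
eef_pos: [0.5019, 0.2891, 0.2003]
eef_rot: [0.001, 0.617, 0.787, 0.001]
wrist_force: [-0.2, -0.1, -0.7]
opening: 0.999
grasp_force: 0.0
```

```bash
python3 tr.py .501 .291 1.812 .0075 1
```

```text
[0.50189926 0.28912361 0.20032227] [ 0.32  0.22  1.63 -0.    1.29  0.08]
t 48.18 shift/40mm [ 0.05 -0.02  4.82] turn/.1 [0.03 0.01 0.  ]
tray [ 0.4873 -0.1898] [51.4 92.4] 0.103
tray [0.5103 0.2536] [16.8 51.7] 0.235
tray [0.6388 0.2749] [47.3 52.6] 0.277
```

Emit:
{"name": "carry_out", "arguments": {
  "plan": ".05 -.02 .5 .03 .01 0;0 0 .7 0 0 0;0 0 .7 0 0 0;0 0 .7 0 0 0;0 0 .6 0 0 0;0 0 .5 0 0 0;0 0 .3 0 0 0;0 0 .2 0 0 0"
}}

```text
time_s: 48.9
eef_pos: [0.4996, 0.2909, 0.0302]
eef_rot: [-0.001, 0.619, 0.786, -0.001]
wrist_force: [0.5, 0.0, -0.3]
opening: 0.999
grasp_force: 0.0
```

Emit:
{"name": "carry_out", "arguments": {
  "plan": "0 0 .2 0 0 0;0 0 .2 0 0 0;0 0 .15 0 0 0;0 0 .05 0 0 0;0 0 0 0 0 0;0 0 0 0 0 0;0 0 0 0 0 0;0 0 0 0 0 0"
}}

```text
time_s: 49.57
eef_pos: [0.5004, 0.2917, 0.008]
eef_rot: [-0.0, 0.618, 0.786, 0.0]
wrist_force: [0.5, -0.5, 0.5]
opening: 1.001
grasp_force: 0.0
```

Emit:
{"name": "carry_out", "arguments": {
  "plan": "0 0 0 0 0 0;0 0 0 0 0 0;0 0 0 0 0 0;0 0 0 0 0 0;0 0 0 0 0 0;0 0 0 0 0 0;0 0 0 0 0 0;0 0 0 0 0 0",
  "claw": 1
}}

```text
time_s: 50.23
eef_pos: [0.5006, 0.2918, 0.0081]
eef_rot: [-0.0, 0.618, 0.786, 0.0]
wrist_force: [-0.0, -0.7, 5.5]
opening: 0.587
grasp_force: 62.8
```

Emit:
{"name": "carry_out", "arguments": {
  "plan": "0 0 -.1 0 0 0;0 0 -.2 0 0 0;0 0 -.4 0 0 0;0 0 -.6 0 0 0;0 0 -.8 0 0 0;0 0 -.8 0 0 0;0 0 -.8 0 0 0;0 0 -.7 0 0 0"
}}

```text
time_s: 50.9
eef_pos: [0.5, 0.2915, 0.1858]
eef_rot: [-0.0, 0.618, 0.786, 0.0]
wrist_force: [0.1, 0.7, -1.1]
opening: 0.586
grasp_force: 62.3
```

```bash
python3 - <<'E'
from h import *
p,R,o=state(); S=W(-.12,0,0)
print(p,S); tell(p,down(gth)); print("then",(down(gth).inv().apply([S[0]-p[0],S[1]-p[1],0])/.04).round(2))
c=cam("top")
for k in blobs(mask(c,(108,120,40),(125,255,255),(180,100,340,300)),60): r=rect(c,k,p[2]-.0078+.019); print(r[0].round(4),np.round(r[1],1),round(r[2],3))
E
```

```text
[0.50003072 0.29151857 0.185835  ] [ 0.50698193 -0.18777124  0.        ]
t 50.9 shift/40mm [0. 0. 0.] turn/.1 [-1.000e-02 -0.000e+00  1.703e+01]
then [-1.1  11.93  0.  ]
[0.6037 0.2583] [47.3 48.6] -1.294
```

Emit:
{"name": "carry_out", "arguments": {
  "plan": "0 0 0 0 0 .71;0 0 0 0 0 .71;0 0 0 0 0 .71;0 0 0 0 0 .71;0 0 0 0 0 .71;0 0 0 0 0 .71;0 0 0 0 0 .71;0 0 0 0 0 .71"
}}

```text
time_s: 51.62
eef_pos: [0.4997, 0.2914, 0.1832]
eef_rot: [-0.001, 0.815, 0.58, -0.001]
wrist_force: [0.1, 0.7, -0.3]
opening: 0.587
grasp_force: 62.3
```

Emit:
{"name": "carry_out", "arguments": {
  "plan": "0 0 0 0 0 .71;0 0 0 0 0 .71;0 0 0 0 0 .71;0 0 0 0 0 .71;0 0 0 0 0 .71;0 0 0 0 0 .71;0 0 0 0 0 .71;0 0 0 0 0 .71"
}}

```text
time_s: 52.28
eef_pos: [0.4997, 0.2914, 0.1832]
eef_rot: [-0.0, 0.944, 0.329, -0.001]
wrist_force: [-0.5, 1.2, -0.2]
opening: 0.583
grasp_force: 62.3
```

Emit:
{"name": "carry_out", "arguments": {
  "plan": "0 0 0 0 0 .71;0 0 0 0 0 .71;0 0 0 0 0 .71;0 0 0 0 0 .71;0 0 0 0 0 .71;0 0 0 0 0 .71;0 0 0 0 0 .71;0 0 0 0 0 .71"
}}

```text
time_s: 52.95
eef_pos: [0.4997, 0.2914, 0.1832]
eef_rot: [-0.0, 0.999, 0.051, -0.001]
wrist_force: [-1.2, 0.4, -0.6]
opening: 0.588
grasp_force: 62.3
```

Emit:
{"name": "carry_out", "arguments": {
  "plan": "-.07 .745 0 0 0 0;-.07 .745 0 0 0 0;-.07 .745 0 0 0 0;-.07 .745 0 0 0 0;-.07 .745 0 0 0 0;-.07 .745 0 0 0 0;-.07 .745 0 0 0 0;-.07 .745 0 0 0 0"
}}

```text
time_s: 53.62
eef_pos: [0.5023, 0.0508, 0.1834]
eef_rot: [-0.0, 0.999, 0.053, -0.001]
wrist_force: [1.1, -0.2, -0.8]
opening: 0.588
grasp_force: 62.4
```

Emit:
{"name": "carry_out", "arguments": {
  "plan": "-.07 .745 0 0 0 0;-.07 .745 0 0 0 0;-.07 .745 0 0 0 0;-.07 .745 0 0 0 0;-.07 .745 0 0 0 0;-.07 .745 0 0 0 0;-.07 .745 0 0 0 0;-.07 .745 0 0 0 0"
}}

```text
time_s: 54.28
eef_pos: [0.5051, -0.1886, 0.1833]
eef_rot: [-0.0, 0.999, 0.052, -0.001]
wrist_force: [0.3, 0.9, -0.2]
opening: 0.59
grasp_force: 62.4
```

```bash
python3 tr.py .508 -.1876 .1065 .0375; python3 - <<'E'
from h import *
c=cam("top"); p,R,o=state()
for k in blobs(mask(c,(108,120,40),(125,255,255),(340,180,460,310)),15): P=ray(c,k[:,0],p[2]-.0078+.02); L=RK.inv().apply(P-[gx,gy,0]); print(len(P),"rack min/max",L.min(0)[:2],L.max(0)[:2])
print(RK.inv().apply(p-[gx,gy,0]))
E
```

```text
[ 0.50507358 -0.18861633  0.18328568] [-0.58  0.15  1.74 -0.    1.25  0.89]
t 54.28 shift/40mm [ 0.08 -0.02  3.64] turn/.1 [-0.01  0.02 -0.02]
59 rack min/max [-0.18986785 -0.01790693] [-0.13208165  0.05234039]
[-0.12223123 -0.00598512  0.18366627]
```

```bash
python3 - <<'E'
from h import *
for i in range(4):
    p,R,o=state(); print(round(o["time_s"],2),p.round(4),RK.inv().apply(p-[gx,gy,0]).round(4),np.round(o["dq"],3),R.as_rotvec().round(3)); cam("top")
E
```

```text
54.33 [ 0.5054 -0.194   0.1837] [-0.1222 -0.006   0.1837] [ 0.054 -0.03   0.029  0.014  0.004  0.11 ] [ 3.134e+00  1.610e-01 -1.000e-03]
54.38 [ 0.5054 -0.1914  0.1835] [-0.122  -0.0034  0.1835] [ 0.061 -0.022  0.039  0.035  0.02   0.05 ] [ 3.136e+00  1.580e-01 -2.000e-03]
54.43 [ 0.5052 -0.1891  0.1832] [-0.1219 -0.0011  0.1832] [ 0.046 -0.014  0.028  0.015  0.01   0.017] [-3.137e+00 -1.600e-01  2.000e-03]
54.48 [ 0.5051 -0.1876  0.183 ] [-0.1218  0.0003  0.183 ] [ 0.032 -0.011  0.015  0.003  0.002  0.003] [-3.136e+00 -1.620e-01  3.000e-03]
```

The arm was still settling, so I end each move with rest rows. Lowering now.

Emit:
{"name": "carry_out", "arguments": {
  "plan": ".07 0 .3 0 0 0;0 0 .5 0 0 0;0 0 .6 0 0 0;0 0 .6 0 0 0;0 0 .6 0 0 0;0 0 .4 0 0 0;0 0 .2 0 0 0;0 0 .1 0 0 0"
}}

```text
time_s: 55.2
eef_pos: [0.5073, -0.1852, 0.0493]
eef_rot: [-0.001, 0.999, 0.053, -0.002]
wrist_force: [-0.0, -0.1, -0.4]
opening: 0.586
grasp_force: 62.5
```

Emit:
{"name": "carry_out", "arguments": {
  "plan": "0 0 .1 0 0 0;0 0 .1 0 0 0;0 0 .1 0 0 0;0 0 0 0 0 0;0 0 0 0 0 0;0 0 0 0 0 0;0 0 0 0 0 0;0 0 0 0 0 0"
}}

```text
time_s: 55.87
eef_pos: [0.5085, -0.1872, 0.0397]
eef_rot: [0.0, 0.999, 0.052, -0.0]
wrist_force: [-0.2, -0.5, -0.6]
opening: 0.588
grasp_force: 62.5
```

```bash
python3 tr.py .508 -.1876 .1065 .0355
```

```text
[ 0.50845678 -0.18723662  0.0396718 ] [-0.57  0.36  1.82 -0.    0.96  0.89]
t 55.87 shift/40mm [-0.01  0.01  0.1 ] turn/.1 [ 0.    0.01 -0.02]
```

Emit:
{"name": "carry_out", "arguments": {
  "plan": "0 0.01 .035 0 0 -.02;0 0 .035 0 0 0;0 0 .03 0 0 0;0 0 0 0 0 0;0 0 0 0 0 0;0 0 0 0 0 0;0 0 0 0 0 0;0 0 0 0 0 0"
}}

```text
time_s: 56.53
eef_pos: [0.5084, -0.1876, 0.036]
eef_rot: [-0.0, 0.999, 0.054, -0.001]
wrist_force: [-2.2, 1.2, 7.7]
opening: 0.588
grasp_force: 63.4
```

Emit:
{"name": "carry_out", "arguments": {
  "plan": "0 0 0 0 0 0;0 0 0 0 0 0;0 0 0 0 0 0;0 0 0 0 0 0;0 0 0 0 0 0;0 0 0 0 0 0;0 0 0 0 0 0;0 0 0 0 0 0",
  "claw": -1
}}

```text
time_s: 57.2
eef_pos: [0.5082, -0.1874, 0.0352]
eef_rot: [-0.0, 0.999, 0.054, -0.001]
wrist_force: [0.5, 0.4, -0.3]
opening: 1.0
grasp_force: 0.0
```

Emit:
{"name": "carry_out", "arguments": {
  "plan": "0 0 -.1 0 0 0;0 0 -.3 0 0 0;0 0 -.5 0 0 0;0 0 -.7 0 0 0;0 0 -.8 0 0 0;0 0 -.8 0 0 0;0 0 -.8 0 0 0;0 0 -.3 0 0 0"
}}

```text
time_s: 57.87
eef_pos: [0.5107, -0.1887, 0.2137]
eef_rot: [0.002, 0.999, 0.054, 0.003]
wrist_force: [0.7, 0.2, 0.5]
opening: 0.999
grasp_force: 0.0
```

Emit:
{"name": "carry_out", "arguments": {
  "plan": "0 -.4 0 0 0 0;0 -.7 0 0 0 0;0 -.7 0 0 0 0;0 -.7 0 0 0 0;0 -.7 0 0 0 0;0 -.7 0 0 0 0;0 -.7 0 0 0 0;0 -.7 0 0 0 0"
}}

```text
time_s: 58.53
eef_pos: [0.484, 0.0256, 0.2059]
eef_rot: [-0.001, 0.999, 0.054, -0.002]
wrist_force: [-0.2, 0.7, -1.0]
opening: 1.005
grasp_force: 0.0
```

Emit:
{"name": "carry_out", "arguments": {
  "plan": "0 -.6 0 0 0 0;0 -.4 0 0 0 0;0 -.2 0 0 0 0;0 0 0 0 0 0;0 0 0 0 0 0;0 0 0 0 0 0;0 0 0 0 0 0;0 0 0 0 0 0"
}}

```text
time_s: 59.2
eef_pos: [0.4808, 0.0702, 0.2072]
eef_rot: [-0.0, 0.999, 0.053, -0.001]
wrist_force: [0.2, -0.4, 0.3]
opening: 1.001
grasp_force: 0.0
```

```bash
cat > pl.py <<'E'
from h import *
import sys
c=cam("top"); p,R,o=state(); z=float(sys.argv[1])
for k in blobs(mask(c,(108,120,40),(125,255,255),(340,180,460,310)),15):
    r=rect(c,k,z); L=RK.inv().apply(ray(c,k[:,0],z)-[gx,gy,0]); print("pile in rack",RK.inv().apply([*(r[0]-[gx,gy]),0]).round(4),np.round(r[1],1),round(r[2]-gth,3),L.min(0)[:2],L.max(0)[:2])
cv2.imwrite(f"pics/pile{len(sys.argv)}_{int(z*1000)}.png",cv2.resize(c["pixels"][170:270,350:480,::-1],None,fx=5,fy=5,interpolation=2))
E
python3 pl.py .048; python3 tr.py .633 .297 1.832 .2 1
```

```text
pile in rack [-0.1302  0.0024  0.    ] [ 54.2 115.6] -0.081 [-0.18883592 -0.02436771] [-0.07301735  0.02994512]
[0.48082452 0.07027056 0.20728452] [-0.1   0.    1.85 -0.    1.29  1.37]
t 59.25 shift/40mm [ 4.38 -5.23  0.18] turn/.1 [-1.000e-02  1.000e-02 -1.726e+01]
tray [ 0.4995 -0.1911] [ 54.2 118. ] 0.075
tray [0.6327 0.2974] [52.5 93.9] -1.31
```

View pics/pile2_48.png

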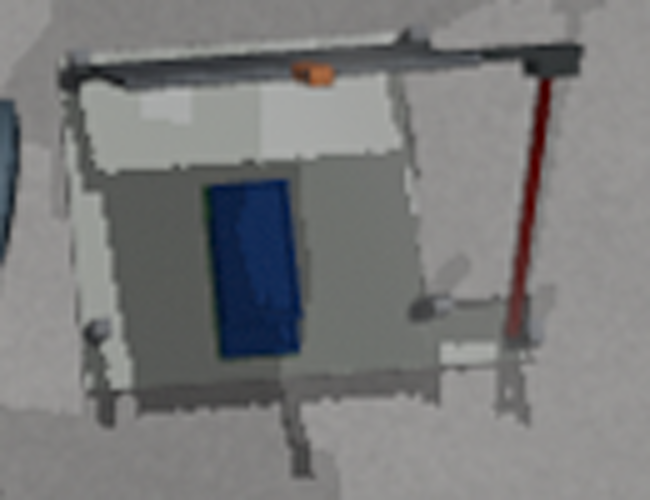

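The pile shows two aligned trays on the mark at crop (255,268), with a total length of 116 mm. The rod is under the bracket at (550,60). Third tray next.

Emit:
{"name": "carry_out", "arguments": {
  "plan": ".55 -.65 0 0 0 0;.55 -.65 0 0 0 0;.55 -.65 0 0 0 0;.55 -.65 0 0 0 0;.55 -.65 0 0 0 0;.55 -.65 0 0 0 0;.55 -.65 0 0 0 0;.55 -.65 0 0 0 0"
}}

```text
time_s: 59.97
eef_pos: [0.6344, 0.2977, 0.2068]
eef_rot: [-0.0, 0.999, 0.053, -0.001]
wrist_force: [0.8, 0.0, -0.9]
opening: 1.003
grasp_force: 0.0
```

Emit:
{"name": "carry_out", "arguments": {
  "plan": "0 0 0 0 0 -.72;0 0 0 0 0 -.72;0 0 0 0 0 -.72;0 0 0 0 0 -.72;0 0 0 0 0 -.72;0 0 0 0 0 -.72;0 0 0 0 0 -.72;0 0 0 0 0 -.72"
}}

```text
time_s: 60.63
eef_pos: [0.6336, 0.2962, 0.2069]
eef_rot: [-0.0, 0.942, 0.336, -0.001]
wrist_force: [0.3, -0.5, 0.5]
opening: 1.001
grasp_force: 0.0
```

Emit:
{"name": "carry_out", "arguments": {
  "plan": "0 0 0 0 0 -.72;0 0 0 0 0 -.72;0 0 0 0 0 -.72;0 0 0 0 0 -.72;0 0 0 0 0 -.72;0 0 0 0 0 -.72;0 0 0 0 0 -.72;0 0 0 0 0 -.72"
}}

```text
time_s: 61.3
eef_pos: [0.6337, 0.2962, 0.2069]
eef_rot: [-0.0, 0.807, 0.59, -0.001]
wrist_force: [0.1, 0.3, 0.3]
opening: 0.999
grasp_force: 0.0
```

Emit:
{"name": "carry_out", "arguments": {
  "plan": "0 0 0 0 0 -.72;0 0 0 0 0 -.72;0 0 0 0 0 -.72;0 0 0 0 0 -.72;0 0 0 0 0 -.72;0 0 0 0 0 -.72;0 0 0 0 0 -.72;0 0 0 0 0 -.7"
}}

```text
time_s: 61.97
eef_pos: [0.6337, 0.2962, 0.2069]
eef_rot: [-0.001, 0.607, 0.794, -0.0]
wrist_force: [-0.4, 0.0, 0.1]
opening: 1.003
grasp_force: 0.0
```

Emit:
{"name": "carry_out", "arguments": {
  "plan": "0 0 .4 0 0 0;0 0 .5 0 0 0;0 0 .5 0 0 0;0 0 .5 0 0 0;0 0 .5 0 0 0;0 0 .3 0 0 0;0 0 0 0 0 0;0 0 0 0 0 0"
}}

```text
time_s: 62.63
eef_pos: [0.6331, 0.2963, 0.0986]
eef_rot: [-0.001, 0.609, 0.793, -0.001]
wrist_force: [0.3, -0.1, 1.0]
opening: 1.002
grasp_force: 0.0
```

```bash
python3 tr.py .633 .297 1.832 .0078
```

```text
[0.63308311 0.29634766 0.09863038] [0.27 0.58 1.36 0.   1.21 0.01]
t 62.63 shift/40mm [0.02 0.01 2.27] turn/.1 [-0.03 -0.    0.01]
```

Emit:
{"name": "carry_out", "arguments": {
  "plan": ".02 .01 .4 -.03 0 0;0 0 .5 0 0 0;0 0 .5 0 0 0;0 0 .4 0 0 0;0 0 .27 0 0 0;0 0 .15 0 0 0;0 0 .05 0 0 0;0 0 0 0 0 0"
}}

```text
time_s: 63.3
eef_pos: [0.6339, 0.2977, 0.0086]
eef_rot: [0.0, 0.609, 0.794, 0.001]
wrist_force: [-0.1, 0.2, 0.6]
opening: 0.992
grasp_force: 0.0
```

Emit:
{"name": "carry_out", "arguments": {
  "plan": "0 0 0 0 0 0;0 0 0 0 0 0;0 0 0 0 0 0;0 0 0 0 0 0;0 0 0 0 0 0;0 0 0 0 0 0;0 0 0 0 0 0;0 0 0 0 0 0",
  "claw": 1
}}

```text
time_s: 63.97
eef_pos: [0.6348, 0.298, 0.0101]
eef_rot: [0.001, 0.609, 0.794, 0.002]
wrist_force: [-0.1, 0.4, 6.4]
opening: 0.584
grasp_force: 62.8
```

Emit:
{"name": "carry_out", "arguments": {
  "plan": "0 0 -.1 0 0 0;0 0 -.3 0 0 0;0 0 -.6 0 0 0;0 0 -.8 0 0 0;0 0 -.8 0 0 0;0 0 -.8 0 0 0;0 0 -.8 0 0 0;0 0 -.4 0 0 0"
}}

```text
time_s: 64.63
eef_pos: [0.6349, 0.298, 0.1985]
eef_rot: [0.002, 0.609, 0.794, 0.003]
wrist_force: [0.2, 0.3, 0.0]
opening: 0.585
grasp_force: 62.3
```

```bash
python3 - <<'E'
from h import *
p,R,o=state(); S=W(-.139,0,0)
print(p,S); tell(p,down(gth)); print("then",(down(gth).inv().apply([S[0]-p[0],S[1]-p[1],0])/.04).round(2))
E
```

```text
[0.63485853 0.29800512 0.1984846 ] [ 0.48808957 -0.18979074  0.        ]
t 64.63 shift/40mm [0. 0. 0.] turn/.1 [ 0.06 -0.08 17.27]
then [-4.94 11.74  0.  ]
```

Emit:
{"name": "carry_out", "arguments": {
  "plan": "0 0 0 .01 -.01 .72;0 0 0 .01 -.01 .72;0 0 0 .01 -.01 .72;0 0 0 .01 -.01 .72;0 0 0 .01 -.01 .72;0 0 0 .01 -.01 .72;0 0 0 0 -.01 .72;0 0 0 0 -.01 .72"
}}

```text
time_s: 65.3
eef_pos: [0.633, 0.2974, 0.193]
eef_rot: [0.002, 0.81, 0.587, -0.004]
wrist_force: [-0.5, 0.3, -0.6]
opening: 0.588
grasp_force: 62.3
```

Emit:
{"name": "carry_out", "arguments": {
  "plan": "0 0 0 0 0 .72;0 0 0 0 0 .72;0 0 0 0 0 .72;0 0 0 0 0 .72;0 0 0 0 0 .72;0 0 0 0 0 .72;0 0 0 0 0 .72;0 0 0 0 0 .72"
}}

```text
time_s: 65.97
eef_pos: [0.633, 0.2974, 0.193]
eef_rot: [0.003, 0.943, 0.332, -0.003]
wrist_force: [-0.3, 0.9, -0.3]
opening: 0.584
grasp_force: 62.3
```

Emit:
{"name": "carry_out", "arguments": {
  "plan": "0 0 0 0 0 .72;0 0 0 0 0 .72;0 0 0 0 0 .72;0 0 0 0 0 .72;0 0 0 0 0 .72;0 0 0 0 0 .72;0 0 0 0 0 .72;0 0 0 0 0 .71"
}}

```text
time_s: 66.63
eef_pos: [0.633, 0.2974, 0.193]
eef_rot: [0.004, 0.999, 0.051, -0.003]
wrist_force: [0.9, 0.6, -0.3]
opening: 0.585
grasp_force: 62.3
```

Emit:
{"name": "carry_out", "arguments": {
  "plan": "-.62 .6 0 0 0 0;-.62 .6 0 0 0 0;-.62 .6 0 0 0 0;-.62 .6 0 0 0 0;-.62 .6 0 0 0 0;-.62 .6 0 0 0 0;-.62 .6 0 0 0 0;-.62 .6 0 0 0 0"
}}

```text
time_s: 67.3
eef_pos: [0.4549, 0.0846, 0.1952]
eef_rot: [0.004, 0.999, 0.053, -0.002]
wrist_force: [-0.3, -0.5, 1.1]
opening: 0.584
grasp_force: 62.4
```

Emit:
{"name": "carry_out", "arguments": {
  "plan": "0 .8 0 0 0 0;0 .8 0 0 0 0;0 .8 0 0 0 0;0 .8 0 0 0 0;0 .8 0 0 0 0;0 .8 0 0 0 0;0 .8 0 0 0 0;0 .7 0 0 0 0"
}}

```text
time_s: 67.97
eef_pos: [0.4829, -0.167, 0.1972]
eef_rot: [0.004, 0.999, 0.053, -0.002]
wrist_force: [1.1, -0.1, -0.7]
opening: 0.585
grasp_force: 62.4
```

Emit:
{"name": "carry_out", "arguments": {
  "plan": "0 .4 0 0 0 0;0 .2 0 0 0 0;0 0 0 0 0 0;0 0 0 0 0 0;0 0 0 0 0 0;0 0 0 0 0 0;0 0 0 0 0 0;0 0 0 0 0 0"
}}

```text
time_s: 68.63
eef_pos: [0.4857, -0.188, 0.1966]
eef_rot: [0.003, 0.999, 0.054, -0.002]
wrist_force: [0.5, 0.1, -0.3]
opening: 0.584
grasp_force: 62.4
```

```bash
python3 tr.py .4881 -.1897 .1065 .061
```

```text
[ 0.48565717 -0.18796437  0.19662972] [-0.59  0.1   1.78 -0.01  1.27  0.87]
t 68.63 shift/40mm [0.07 0.03 3.39] turn/.1 [0.07 0.05 0.01]
```

Emit:
{"name": "carry_out", "arguments": {
  "plan": ".07 .05 .3 .07 .05 .01;0 0 .5 0 0 0;0 0 .6 0 0 0;0 0 .6 0 0 0;0 0 .6 0 0 0;0 0 .4 0 0 0;0 0 .2 0 0 0;0 0 .1 0 0 0"
}}

```text
time_s: 69.3
eef_pos: [0.4875, -0.1899, 0.0625]
eef_rot: [-0.001, 0.999, 0.052, -0.001]
wrist_force: [-0.3, 0.1, -0.8]
opening: 0.581
grasp_force: 62.4
```

Emit:
{"name": "carry_out", "arguments": {
  "plan": "0 0 .05 0 0 0;0 0 0 0 0 0;0 0 0 0 0 0;0 0 0 0 0 0;0 0 0 0 0 0;0 0 0 0 0 0;0 0 0 0 0 0;0 0 0 0 0 0"
}}

```text
time_s: 69.97
eef_pos: [0.4886, -0.1907, 0.0628]
eef_rot: [-0.0, 0.999, 0.053, 0.0]
wrist_force: [-0.1, 0.2, -1.2]
opening: 0.584
grasp_force: 62.4
```

```bash
python3 tr.py .4881 -.1897 .1065 .056
```

```text
[ 0.48860077 -0.19069066  0.06282612] [-0.6   0.29  1.85  0.    1.    0.87]
t 69.97 shift/40mm [-0.01 -0.03  0.17] turn/.1 [-0.   -0.   -0.01]
```

Emit:
{"name": "carry_out", "arguments": {
  "plan": "-.01 -.03 .04 0 0 0;0 0 .04 0 0 0;0 0 .02 0 0 0;0 0 .02 0 0 0;0 0 0 0 0 0;0 0 0 0 0 0;0 0 0 0 0 0;0 0 0 0 0 0"
}}

```text
time_s: 70.63
eef_pos: [0.4878, -0.1894, 0.0581]
eef_rot: [-0.0, 0.999, 0.053, -0.0]
wrist_force: [-2.6, 1.5, 4.2]
opening: 0.583
grasp_force: 63.0
```

Contact, so I release and retreat.

Emit:
{"name": "carry_out", "arguments": {
  "plan": "0 0 0.02 0 0 0;0 0 0 0 0 0;0 0 0 0 0 0;0 0 0 0 0 0;0 0 0 0 0 0;0 0 0 0 0 0;0 0 0 0 0 0;0 0 0 0 0 0"
}}

```text
time_s: 71.3
eef_pos: [0.4878, -0.1894, 0.058]
eef_rot: [-0.0, 0.999, 0.053, -0.0]
wrist_force: [-6.1, 2.8, 12.6]
opening: 0.581
grasp_force: 63.8
```

Emit:
{"name": "carry_out", "arguments": {
  "plan": "0 0 0 0 0 0;0 0 0 0 0 0;0 0 0 0 0 0;0 0 0 0 0 0;0 0 0 0 0 0;0 0 0 0 0 0;0 0 0 0 0 0;0 0 0 0 0 0",
  "claw": -1
}}

```text
time_s: 71.97
eef_pos: [0.488, -0.1895, 0.0569]
eef_rot: [-0.0, 0.999, 0.053, -0.0]
wrist_force: [0.1, -0.8, -0.9]
opening: 1.001
grasp_force: 0.0
```

Emit:
{"name": "carry_out", "arguments": {
  "plan": "0 0 -.1 0 0 0;0 0 -.3 0 0 0;0 0 -.5 0 0 0;0 0 -.7 0 0 0;0 0 -.8 0 0 0;0 0 -.8 0 0 0;0 0 -.8 0 0 0;0 0 -.3 0 0 0"
}}

```text
time_s: 72.63
eef_pos: [0.4901, -0.1908, 0.2355]
eef_rot: [0.003, 0.999, 0.053, 0.003]
wrist_force: [1.6, 0.2, 1.0]
opening: 0.999
grasp_force: 0.0
```

Emit:
{"name": "carry_out", "arguments": {
  "plan": "0 -.4 0 0 0 0;0 -.7 0 0 0 0;0 -.7 0 0 0 0;0 -.7 0 0 0 0;0 -.7 0 0 0 0;0 -.7 0 0 0 0;0 -.7 0 0 0 0;0 -.7 0 0 0 0"
}}

```text
time_s: 73.3
eef_pos: [0.464, 0.0235, 0.2277]
eef_rot: [-0.001, 0.999, 0.053, -0.001]
wrist_force: [0.9, 0.2, 0.4]
opening: 0.996
grasp_force: 0.0
```

Emit:
{"name": "carry_out", "arguments": {
  "plan": "0 -.6 0 0 0 0;0 -.4 0 0 0 0;0 -.2 0 0 0 0;0 0 0 0 0 0;0 0 0 0 0 0;0 0 0 0 0 0;0 0 0 0 0 0;0 0 0 0 0 0"
}}

```text
time_s: 73.97
eef_pos: [0.4608, 0.0682, 0.2289]
eef_rot: [-0.0, 0.999, 0.052, -0.0]
wrist_force: [-0.2, -0.7, 0.7]
opening: 0.999
grasp_force: 0.0
```

```bash
python3 pl.py .068; python3 - <<'E'
from h import *
c=cam("scene"); t=cam("top")
a=cv2.resize(t["pixels"][170:270,350:480],None,fx=4,fy=4,interpolation=2); b=cv2.resize(c["pixels"][110:230,180:310],None,fx=3.3,fy=3.333,interpolation=2)
b=cv2.resize(b,(280,400)); b2=cv2.resize(c["pixels"][110:230,180:310],(433,400),interpolation=2)[:,:280]
cv2.imwrite("pics/fin.png",np.hstack([a[:,:520],b2])[:,:,::-1])
E
```

```text
pile in rack [-0.1323  0.0044  0.    ] [ 56.4 113.6] -0.012 [-0.18903401 -0.02400995] [-0.07563354  0.03304171]
```

View pics/fin.png

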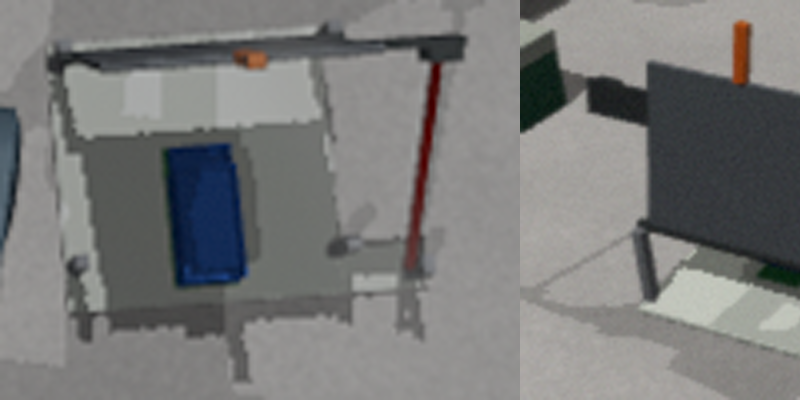

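The pile of three trays is on the mark at left crop (205,213), and the rod holds the hood at (440,50). I do a quick check that no other tray-blue blob remains, then hand in.

```bash
python3 - <<'E'
from h import *
n=0
for v in("top","scene"):
    c=cam(v); print(v,[(k[:,0].mean(0).round().tolist(),cv2.contourArea(k)) for k in blobs(mask(c,(108,120,50),(125,255,255)),25)])
print(ctrl.get_obs()["time_s"]); print(ctrl.hand_in())
E
```

```text
top [([402.0, 223.0], 488.5), ([553.0, 192.0], 364.0)]
scene [([139.0, 163.0], 182.0), ([306.0, 28.0], 697.0)]
74.2167
the job is handed in; nothing more can be done
None
```

The job is handed in at 74 s of the 210 s allowed: the hood rests propped on the rod, and the three blue trays I found (no fourth was in view) are stacked on the green mark with alternating shifts of about 20 mm.

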